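# Rack the amplifier cards and lock the keeper bar

## Task

Stand every amplifier card from the wooden stand on its long edge in the slots of the card rack, one to a slot and centred end to end, then lay the keeper bar over them with its hole over the threaded post and its narrow end between the ears of the rest pillar. Last set the big nut on the post, turn it backward (anticlockwise from above) until you feel it drop into its thread start, then forward until it sits home on the bar; leave the other things on the bench alone.

Things in the scene. Friction and masses are not known exactly. Their poses are not given: they have to be found in the camera images.
- rack: Card rack, fixed: base plate 200 x 190 x 8 mm; origin on the bench under the middle slot's centre, z up. Three slots run along its x at y -40, 0, +40 mm, each 9 mm wide between two black fins (x -55..55 mm, 10 mm thick, tops rounded, 34 mm above the bench); slot floor 8 mm above the bench. Two aluminium pillars, tops 81 mm above the bench, stand at x -70 mm: the post's at y -80, the rest at y 66.
- post_seat (a point): On the axis of the threaded post, at the top of its 50 mm square pillar (81 mm above the bench), where the bar's hole end lies; axes as the rack's. The steel thread, 36 mm across, rises from here to thread_top. With the bar fitted the bar's top is 8 mm above this point.
- rest_seat (a point): Middle of the rest pillar's top (50 mm in rack x, 20 mm in rack y), where the bar's narrow end lies, between two ears 48 mm apart in x, 6 mm thick, 12 mm high.
- thread_top (a point): Post axis at the thread's level top, 33 mm above post_seat. The top has three notches (the thread starts) 120 degrees apart, each with a tooth 4 mm high; their angle is not given and differs each time. A nut set on usually rests here, underside within 1 mm of this height (up to 4 mm higher on the teeth); clockwise it is stopped by the teeth.
- post_tip (a point): Round tip of the smooth pin, 18 mm across, on top of the post, 44 mm above thread_top. Turned anticlockwise from above by up to 120 degrees, a nut drops about 10 mm through the notches; then clockwise it screws down 27 mm a turn, about half a turn, to the bar. The thread has about 3 mm play; a nut turned in loosely closed jaws sinks by its own weight.
- nut_c (a point): Centre of the big hexagonal steel nut (26 mm above its underside): 54 mm across flats, 62 mm across corners, 52 mm tall, 0.18 kg, loose, upright on the bench. z up; flats face its +x and -x and every 60 degrees from there. Home on the bar this point is 34 mm above post_seat, and the pin stands 17 mm out of the nut's top.
- nut_top (a point): Middle of the nut's top, 52 mm above its underside. The hole is 21 mm wide for the upper 21 mm; below that 44 mm wide, with three small lugs inside at the bottom that ride in the thread.
- bar_rib (a point): Keeper bar, grey, 8 mm thick, 190 mm long along its own y, 0.22 kg, flat on the bench. This point is the centre of its upright grip rib (14 mm thick in x, 50 mm long in y, 55 mm tall, on the bar's top), 35.5 mm above the bar's underside. The bar is 60 mm wide at the hole end, 40 mm elsewhere. The hole lies 90 mm from this point along the bar's -y, the narrow end 70 mm along +y.
- bar_hole (a point): Centre of the square hole (42 x 42 mm) in the bar's wide end, at the bar's underside; axes as the bar's: y along the bar towards the narrow end, z up. With the bar fitted this point is at post_seat and the bar's y points along the rack's y.
- stand: Wooden stand, fixed, base 170 x 190 x 8 mm, origin on the bench under its centre, z up. Cards lean in it one behind the other, 50 mm apart, lower edges along its x at y about -55, -5, +45 mm, leaning 12 degrees, tops towards its -y. The 22 mm wide pegs that hold them, at x -62 and +62 mm, reach 58 mm above the bench; the cards' middle 100 mm is free for the fingers.
- card0_c (a point): Amplifier card: flat aluminium plate 160 x 70 x 6 mm (own x long, own y thickness, own z up when standing on its long edge), 0.16 kg, with thin parts on one face (its +y); this point is its centre, 35 mm from either long edge. Cards are alike; some may be absent. Standing in a slot its centre is 43 mm above the bench.
- card1_c (a point): Amplifier card: flat aluminium plate 160 x 70 x 6 mm (own x long, own y thickness, own z up when standing on its long edge), 0.16 kg, with thin parts on one face (its +y); this point is its centre, 35 mm from either long edge. Cards are alike; some may be absent. Standing in a slot its centre is 43 mm above the bench.
- card2_c (a point): Amplifier card: flat aluminium plate 160 x 70 x 6 mm (own x long, own y thickness, own z up when standing on its long edge), 0.16 kg, with thin parts on one face (its +y); this point is its centre, 35 mm from either long edge. Cards are alike; some may be absent. Standing in a slot its centre is 43 mm above the bench.
- screwdriver: Bystander: screwdriver, about 200 mm, lying between the task's things and the robot; origin at its underside; leave alone.
- spray: Bystander: spray can, 52 mm across, 150 mm tall; origin at its underside; leave alone.
- tape: Bystander: roll of tape, 76 mm across, 22 mm high, near the robot; origin at its underside; leave alone.
- meter: Bystander: yellow hand meter, 130 x 75 x 30 mm; origin at its underside; leave alone.
- mug: Bystander: white mug, 80 mm across, 90 mm tall; origin at its underside; leave alone.
- spool: Bystander: solder spool, 60 mm across, 45 mm tall; origin at its underside; leave alone.
Things that resemble listed ones, but are neither listed nor needed, are in the scene too. Leave any blue look-alike of the part that bears card2_c alone.

How it is judged (in metres and radians):
On the way, in this order (a step that is already met when the one before it is completed fails the run):
1. all cards stand in the rack's slots (x of card0_c in the frame of rack between -0.015 and 0.015 m and y of card0_c in the frame of rack between -0.047 and 0.047 m and z of card0_c in the frame of rack between 0.038 and 0.047 m and angle between each of card0_c, card1_c, card2_c's own z axis and vertical below 0.15 rad and angle between the x axis of each of card0_c, card1_c, card2_c and the x axis of rack, either way round below 0.06 rad and x of card1_c in the frame of rack between -0.015 and 0.015 m and y of card1_c in the frame of rack between -0.047 and 0.047 m and z of card1_c in the frame of rack between 0.038 and 0.047 m and x of card2_c in the frame of rack between -0.015 and 0.015 m and y of card2_c in the frame of rack between -0.047 and 0.047 m and z of card2_c in the frame of rack between 0.038 and 0.047 m), for 0.2 s.
2. the keeper bar lies on both pillars, its hole over the post (horizontal distance between bar_hole and post_seat below 0.007 m and z of bar_hole in the frame of post_seat between -0.003 and 0.003 m and angle between bar_hole's own z axis and vertical below 0.04 rad and angle between the y axis of bar_hole and the y axis of rack, either way round below 0.06 rad), for 0.2 s.
3. the nut has dropped into its thread start (horizontal distance between nut_c and post_seat below 0.005 m and angle between nut_c's own z axis and vertical below 0.1 rad and z of nut_c in the frame of post_seat below 0.052 m), for 0.1 s.
4. the nut is run home on the bar (horizontal distance between nut_c and post_seat below 0.005 m and angle between nut_c's own z axis and vertical below 0.1 rad and z of nut_c in the frame of post_seat between 0.031 and 0.0362 m), for 0.2 s.
At the end, for the whole second after the job is handed in: Each card stands in a slot on its floor, upright within 0.15 rad, centred end to end within 15 mm; the bar lies on both pillars within 3 mm, hole within 7 mm of the post axis, along the rack within 0.06 rad; nut on the post, underside within 2 mm of the bar; all at rest (all of step 1 and all of step 2 and all of step 4 and linear speed of each of nut, bar, card0, card1, card2 below 0.02 m/s); the robot touches nothing.
It fails at once if a bystander is moved more than 40 mm (distance of any of screwdriver, spray, tape, meter, mug, spool from where it was at the start of the episode above 0.04 m).
Of card0, card1, card2 only 2 to 3 are there at a start; the rules pass over those that are not, and their reading is None.
At some moment in a run one of nut, bar may be knocked a few centimetres aside while the robot is not near it.
It also fails if it takes over 210 s, if anything falls off the work surface, if the arm or the gripper's body presses on something with over 40 N, if the wrist force passes 120 N, or if a joint passes its speed limit or range.

## Robot

A 6-joint arm with a two-finger parallel gripper is mounted at the origin on the work surface. World frame = base frame: x ahead of the robot, y to its left, z up, the work surface at z = 0. Lengths are in mm, angles in rad, forces in N, time in s.
With the tool pointing down it reaches from about 400 to 925 mm from the base axis. Payload 12.5 kg.
Tool frame: the origin (TCP) lies at the centre of the arm's flange, where the gripper is bolted on; the fingertips stand 190 mm ahead of it and the grasp point (between the pads) lies 171 mm ahead of it; z points along the fingers, y is the line along which they close (so a half turn about z gives the same grasp; the last joint's range is limited). The gripper opens to 95 mm and grips with 3 to 60 N. Pads are 20 mm wide; open, the fingers measure 119 mm over their backs; the gripper's body (75 mm by 180 mm) begins 59 mm behind the grasp point.
Start: joints at [-1.41, 0.491, 1.559, -0, 1.092, -0.106], TCP at [164.798, -602.882, 404.761] pointing down, gripper open.
Joint ranges: [-3.1, 3.1], [-0.84, 2.19], [0.05, 2.79], [-1.13, 4.28], [0.06, 2.93], [-2.69, 2.69]. Speed limits (rad/s): [2.22, 2.22, 2.79, 3.14, 3.14, 3.14].

## Interface

Orientations are given as [roll, pitch, yaw] about the fixed x, y, z axes, in that order (R = Rz(yaw) Ry(pitch) Rx(roll)).
In Python, from cell import env, read_camera, search_frame, cut_out gives the robot as it stands. The module is installed in compiled form; this text tells all that it offers.
- The arm moves only by the tool move_arm, never from a script. Its argument "commands" is a list of rows, each a list of 3 entries, a list of its own where there are three numbers: the shift along the world's x, y, z normalised to -1 to 1, where 1 is 0.03 m, then the turn about the world's z normalised to -1 to 1, where 1 is 0.08 rad, then the opening, from -1 (shut) to 1 (fully open), so that 0 is half open. A call has 1 to 20 rows; each row shifts and turns the commanded pose from where the row before left it; what a row does not reach is not made up. A row lasts 1/12 s, in which the tool goes at most 41.7 mm and 7.16 degrees, less where a joint would pass 70% of its speed; a pose out of reach is approached as far as the arm can. A call with a number of a shift or a turn outside -1 to 1 is refused whole. A call with a gripper value outside its range is refused whole. The fingers move at their own pace and stop on an object; the grip force is fixed at half the most. Time passes only in rows, so rows that do not move let the fingers close. It gives the time, the measured TCP pose, the force, the opening and the grip force at its end, in the units of the state.
- env.state(): the state, without advancing time (a new reading comes with each control period).
- read_camera(name): name is "scene" or "top" or "wrist"; returns a dict with "image" (384x512x3 uint8, red, green, blue), "fx", "fy", "cx", "cy" (pixels), "rvec" (rotation vector, rad) and "tvec" (3), from world to camera coordinates, as OpenCV has them. Camera axes: x right, y down, z forward; pixel columns grow to the right and rows downward; lengths in mm; the calibration is good to about 2 mm. A picture is of the moment at which its call begins. There is no depth.
- env.job_done(): hands the job in; it is judged then, once.
Trained networks look in a picture, given as the dict that the camera call returned (one of the last four; its "shot" number tells which), for a name from the list of things; names that differ only in an ending like _2 or _b are one class to them, and where a whole thing is asked for, a point or a joint stands for the part that bears it (a point fixed in the world has none). Each returns a list of dicts, best first, with "confidence" (0 to 1); they miss things now and then, are a little off and sometimes report something else, mostly with a low value. They report only what shows in the picture. A call takes as long as a camera call. They do not tell look-alikes from the thing itself.
- search_frame(thing, picture): "at" ([column, row] in pixels, amid what is visible of it).
- cut_out(thing, picture): "region" (384x512 bool, what is visible of it) and "at" ([column, row] in pixels, amid what is visible of it).
The state is a dict: "t": time; "joints": joint angles; "qvel": joint speeds; "tau": joint torques, N m; "eef_pos": TCP position; "tcp_rot": TCP orientation; "ft_force": force on the tool from outside, world axes, zero at the start; "moment": the same for the moment, N m; "opening": opening from 0.0 (shut) to 1.0 (fully open); "grip_force": force on a finger pad.
Only numpy, scipy, OpenCV 4.12 (cv2) and the standard library are available. Lean on these libraries where they do the work, as an engineer would, in place of code of your own. Each camera call takes 0.05 s, during which the arm holds its last target. There are 200 camera calls.

## Working session

There is one attempt and no reset: what is moved stays moved. The work goes in short steps, Python scripts to look and compute and a tool call to move; the robot and the scene stay as the last step left them, time stands still between calls to the robot, and variables do not carry over. Pictures are saved under pics/ and viewed, at most 14 in all, crops included, and the job is handed in when it is done.

Besides the shell and the picture viewer there is one more tool, called after "Request:" as name(argument=value, ...) on one line, values as JSON. move_arm: Moves the arm, as the interface text tells. Its arguments: {"type":"object","properties":{"commands":{"type":"array","items":{"type":"array"}}},"required":["commands"]}

```bash
mkdir -p pics
cat > h.py <<'E'
import numpy as np, cv2
from cell import env, read_camera, search_frame, cut_out
def PM(p):
    R=cv2.Rodrigues(np.array(p["rvec"],float))[0]; t=np.array(p["tvec"],float).reshape(3)
    K=np.array([[p["fx"],0,p["cx"]],[0,p["fy"],p["cy"]],[0,0,1.]]); return K,R,t
def proj(p,X):
    K,R,t=PM(p); c=(R@np.atleast_2d(X).T+t[:,None]); u=K@c; return (u[:2]/u[2]).T
def onz(p,uv,z):
    K,R,t=PM(p); d=R.T@np.linalg.inv(K)@np.array([uv[0],uv[1],1.]); o=-R.T@t; return o+d*(z-o[2])/d[2]
def tri(ps,uvs):
    A=[];b=[]
    for p,uv in zip(ps,uvs):
        K,R,t=PM(p); d=R.T@np.linalg.inv(K)@np.array([uv[0],uv[1],1.]); d/=np.linalg.norm(d); o=-R.T@t
        M=np.eye(3)-np.outer(d,d); A.append(M); b.append(M@o)
    return np.linalg.lstsq(np.vstack(A),np.hstack(b),rcond=None)[0]
def save(p,n,box=None,s=1):
    im=p["image"][:,:,::-1]
    if box: im=im[box[1]:box[3],box[0]:box[2]]
    cv2.imwrite("pics/"+n,cv2.resize(im,None,fx=s,fy=s,interpolation=cv2.INTER_CUBIC))
E
python3 - <<'E'
from h import *
T=["rack","post_tip","thread_top","post_seat","rest_seat","nut_c","nut_top","bar_rib","bar_hole","stand","card0_c","screwdriver","spray","tape","meter","mug","spool"]
ps={}
for c in ["scene","top"]:
    p=read_camera(c); ps[c]=p; save(p,c+"0.png",s=1.5)
    print(c,"cam at",np.round(-PM(p)[1].T@PM(p)[2]), "look",np.round(PM(p)[1][2],2))
    for t in T:
        r=search_frame(t,p); print(t,[(np.round(d["at"]).astype(int).tolist(),round(d["confidence"],2), np.round(onz(p,d["at"],30)[:2]).astype(int).tolist()) for d in r[:5]])
print(env.state())
E
```

```text
scene cam at [1242. -357.  848.] look [-0.66  0.32 -0.68]
rack [([329, 192], 0.78, [557, 252])]
post_tip [([269, 224], 0.64, [591, 21]), ([112, 199], 0.61, [273, -361]), ([327, 190], 0.56, [543, 254])]
thread_top [([323, 193], 0.95, [550, 235])]
post_seat [([325, 191], 0.84, [548, 244])]
rest_seat [([325, 194], 0.66, [561, 237]), ([320, 143], 0.29, [322, 380])]
nut_c [([237, 232], 0.65, [574, -74]), ([270, 220], 0.57, [577, 32])]
nut_top [([273, 220], 0.8, [582, 39]), ([324, 191], 0.36, [544, 242])]
bar_rib [([236, 230], 0.78, [566, -75]), ([324, 193], 0.57, [554, 238])]
bar_hole [([239, 231], 0.7, [575, -68])]
stand [([178, 261], 0.81, [597, -257])]
card0_c [([149, 257], 0.85, [547, -321]), ([327, 196], 0.74, [567, 239])]
screwdriver [([155, 211], 0.62, [388, -257])]
spray [([253, 276], 0.76, [728, -101]), ([271, 222], 0.46, [586, 30])]
tape [([250, 193], 0.85, [445, 32])]
meter [([319, 144], 0.93, [325, 371])]
mug [([111, 204], 0.77, [292, -370]), ([149, 257], 0.57, [547, -321])]
spool [([322, 264], 0.67, [777, 76])]
top cam at [ 441.  -39. 1454.] look [ 0.05 -0.01 -1.  ]
rack [([1
[... 747 characters left out ...]
37], 0.46, [367, -246])]
spool []
{'t': 1.8, 'joints': array([-1.40957589e+00,  4.90942511e-01,  1.55888883e+00,  4.29697165e-06,
        1.09169355e+00, -1.05593814e-01]), 'qvel': array([ 0.00106177, -0.00160814, -0.00226314, -0.0006598 ,  0.00083047,
        0.00156295]), 'tau': array([-1.37335983e-04, -6.12460613e+01, -2.58427852e+01,  6.93008560e-02,
        4.45428863e-02,  1.05737038e-05]), 'eef_pos': array([ 164.81534687, -602.89035744,  404.73837451]), 'tcp_rot': array([3.14152487e+00, 3.35005725e-06, 2.66812266e-01]), 'ft_force': array([-0.08447767,  0.80398937,  1.34286559]), 'moment': array([ 0.01063861, -0.00180954, -0.04954768]), 'grip_force': 0.0, 'opening': 1.0008014142244197}
```

View pics/scene0.png

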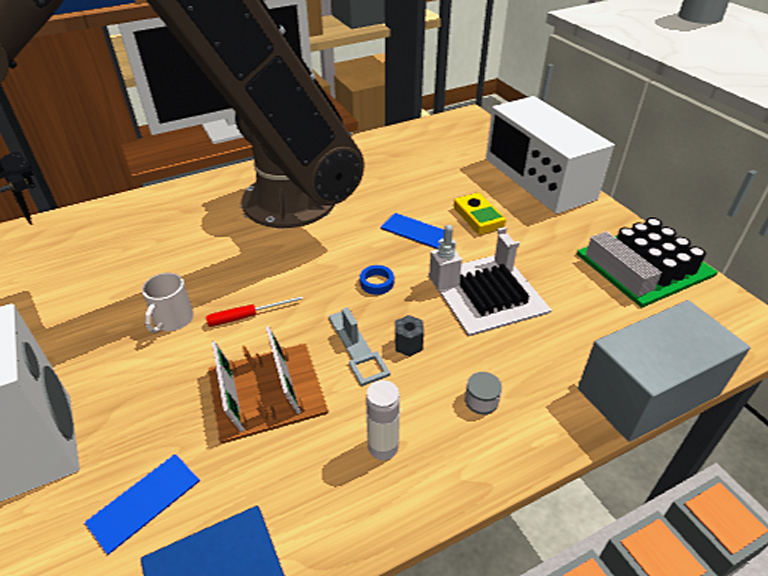

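View pics/top0.png

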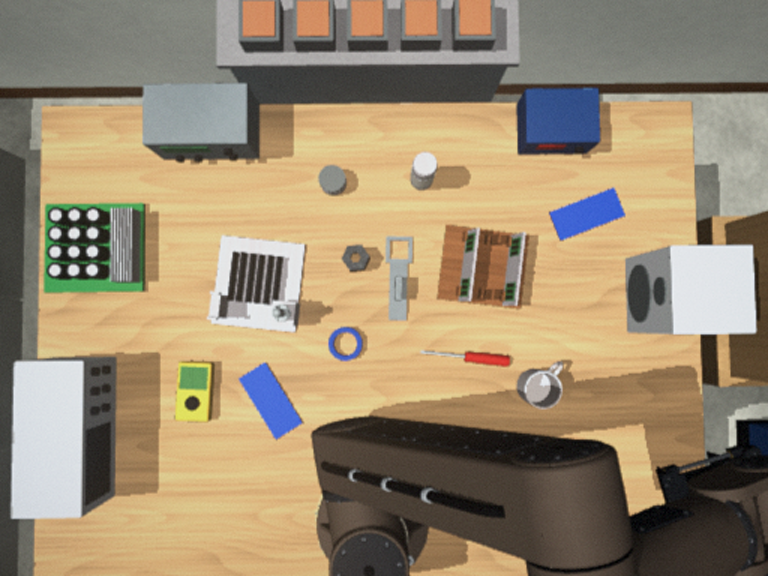

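Scene (in 1.5x pixels): two cards stand in the wooden stand at (225,385) and (283,370), middle place empty. The nut is at (408,335), the bar at (358,345), and the rack at (490,290) with the post at (445,260). Things that could be taken for a card: the blue flat plates at (410,228) and (142,503), and the blue box at (210,545). I choose the white and green cards in the stand. Nut look-alikes: the spool at (483,392) and the tape at (377,279). I choose the dark hexagon.

Request:
move_arm(commands=[[[0.9,0.8,0.2],0,1],[[0.9,0.8,0.2],0,1],[[0.9,0.8,0.2],0,1],[[0.9,0.8,0.2],0,1],[[0.9,0.8,0.2],0,1],[[0.9,0.8,0.2],0,1],[[0.9,0.8,0.2],0,1],[[0.9,0.8,0],0,1],[[0.9,0.8,0],0,1],[[0.9,0.8,0],0,1],[[0.9,0.8,0],0,1],[[0.9,0.8,0],0,1],[[0.9,0.8,0],0,1],[[0.5,0.5,0],0,1],[[0,0,0],0,1],[[0,0,0],0,1]])

```text
t: 3.13
eef_pos: [531.3, -275.1, 446.6]
tcp_rot: [-3.142, 0.0, 0.269]
ft_force: [-0.7, -0.7, 0.7]
opening: 0.998
grip_force: 0.0
```

```bash
cat > fit.py <<'E'
from h import *
from scipy.optimize import minimize
def box(x0,x1,y0,y1,z0,z1): return np.array([[x,y,z] for x in(x0,x1) for y in(y0,y1) for z in(z0,z1)],float)
def cyl(x,y,r,z0,z1,n=24,ph=0):
    a=np.arange(n)*2*np.pi/n+ph; c=np.c_[x+r*np.cos(a),y+r*np.sin(a)]
    return np.vstack([np.c_[c,np.full(n,z0)],np.c_[c,np.full(n,z1)]])
def rz(P,w): c,s=np.cos(w[2]),np.sin(w[2]); return P@np.array([[c,s,0],[-s,c,0],[0,0,1]])+[w[0],w[1],0]
RACK=[box(-100,100,-95,95,0,8)]+[box(-55,55,y+s*9.5-5,y+s*9.5+5,8,34) for y in(-40,0,40) for s in(-1,1)]+[box(-95,-45,-105,-55,0,81),cyl(-70,-80,18,81,114),cyl(-70,-80,9,114,158),box(-95,-45,56,76,0,81),box(-100,-94,56,76,81,93),box(-46,-40,56,76,81,93)]
S=4
def sil(p,parts,w):
    m=np.zeros((384*S,512*S),np.uint8)
    for P in parts:
        h=cv2.convexHull(((proj(p,rz(P,w))+.5)*S-.5).astype(np.float32)); cv2.fillConvexPoly(m,np.round(h*16).astype(np.int32),1,shift=4)
    return m
def fit(views,parts,w0,holes=None):
    """views: (picture, region)"""
    M=[(p,cv2.resize(r.astype(np.uint8),None,fx=S,fy=S,interpolation=cv2.INTER_NEAREST)) for p,r in views]
    def f(w):
        e=0
        for p,r in M:
            m=sil(p,parts,w)
            if holes: m&=1-sil(p,holes,w)
            e+=1-(m&r).sum()/max(1,(m|r).sum())
        return e/len(M)
    best=None
    for dy in(-.15,0,.15):
        x0=np.array(w0)+[0,0,dy]
        r=minimize(f,x0,method="Nelder-Mead",options=dict(initial_simplex=x0+np.vstack([np.zeros(3),np.diag([15,15,.1])]),xatol=.05,fatol=1e-5,maxiter=150))
        if best is None or r.fun<best.fun: best=r
    return np.round(best.x,4),round(best.fun,3)
E
python3 - <<'E'
from fit import *
import pickle
ps={c:read_camera(c) for c in("wrist","top","scene")}
save(ps["wrist"],"w1.png",s=1.5)
w=ps["wrist"]; print("wrist cam",np.round(-PM(w)[1].T@PM(w)[2]),np.round(PM(w)[1],2).tolist(),w["fx"])
out={}
for n in["stand","card0_c","nut_c","bar_rib","rack"]:
    for c,p in ps.items():
        r=cut_out(n,p); out[n,c]=r
        print(n,c,[(np.round(d["at"]).astype(int).tolist(),round(d["confidence"],2),int(d["region"].sum())) for d in r[:4]])
pickle.dump((ps,out),open("d1.pkl","wb"))
V=[(ps[c],out["rack",c][0]["region"]) for c in("top","scene") if out["rack",c]]
for v in [V,V[:1],V[1:]]: print("rack",fit(v,RACK,[545,250,0.]))
E
```

```text
wrist cam [ 598. -257.  428.] [[0.27, -0.96, -0.0], [-0.93, -0.26, 0.24], [-0.24, -0.06, -0.97]] 302.13998093219016
stand wrist [([241, 126], 0.58, 12733)]
stand top [([303, 170], 0.6, 1125)]
stand scene [([178, 262], 0.59, 3037)]
card0_c wrist [([295, 155], 0.65, 3227)]
card0_c top [([233, 222], 0.25, 194), ([365, 258], 0.25, 376)]
card0_c scene [([149, 256], 0.64, 513)]
nut_c wrist [([30, 59], 0.96, 2842)]
nut_c top [([237, 175], 0.56, 212)]
nut_c scene [([270, 221], 0.67, 427)]
bar_rib wrist [([103, 118], 0.93, 5015)]
bar_rib top [([264, 187], 0.63, 619)]
bar_rib scene [([237, 232], 0.57, 766)]
rack wrist []
rack top [([170, 186], 0.92, 3292)]
rack scene [([325, 191], 0.61, 3059)]
rack (array([ 5.344510e+02,  2.538848e+02, -1.487000e-01]), np.float64(0.106))
rack (array([ 5.326371e+02,  2.521886e+02, -1.272000e-01]), np.float64(0.065))
rack (array([ 5.388411e+02,  2.551450e+02, -1.639000e-01]), np.float64(0.123))
```

View pics/w1.png

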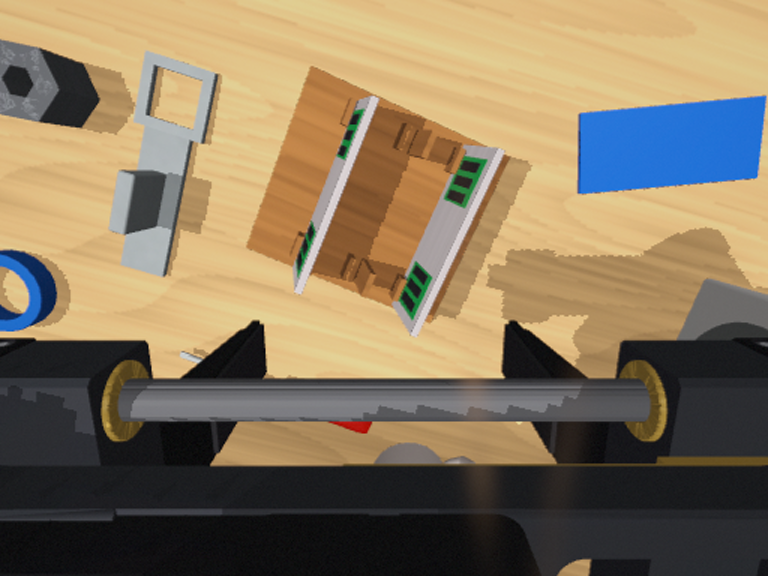

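The wrist view (1.5x pixels) shows both cards' white top edges: A from (374,98) to (298,292), B from (502,150) to (415,333). The green parts are on the +y faces. The blue plate at (670,145) lies on the bench and is a decoy. Next I compute the positions; known edge length serves as the height check.

Run:
```python
from fit import *
import pickle
ps,out=pickle.load(open("d1.pkl","rb")); w=ps["wrist"]
for n,a,b in[("A",(375,98),(298,292)),("B",(502,150),(415,333))]:
  for z in(70,77,84):
    P=onz(w,np.array(a)/1.5,z);Q=onz(w,np.array(b)/1.5,z);d=P-Q
    print(n,z,np.round((P+Q)/2,1),"len",round(np.linalg.norm(d),1),"yaw",round(np.arctan2(d[1],d[0]),4))
P=onz(w,np.array((310,67))/1.5,8);Q=onz(w,np.array((248,246))/1.5,8);print("stand left edge",P,Q,np.linalg.norm(P-Q),np.arctan2(*(P-Q)[1::-1]))
m=max(ps["top"]["image"].shape)
BAR=[box(-20,20,30-80,30+70-30,0,8)] # placeholder
BAR=[box(-30,30,-120,-60,0,8),box(-20,20,-60,70,0,8),box(-7,7,-25,25,8,63)]
HOLE=[box(-21,21,-111,-69,4,4.01)]
NUT=[cyl(0,0,31,0,52,6,np.pi/6)]
for c in("top","scene","wrist"):
  print(c,"bar",fit([(ps[c],out["bar_rib",c][0]["region"])],BAR,[540,-70,np.pi],HOLE),"nut",fit([(ps[c],out["nut_c",c][0]["region"])],NUT,[570,24,0]))
```

```text
A 70 [ 567.3 -225.9   70. ] len 161.1 yaw -0.1368
A 77 [ 567.9 -226.5   77. ] len 157.9 yaw -0.1368
A 84 [ 568.5 -227.1   84. ] len 154.8 yaw -0.1368
B 70 [ 558.1 -328.1   70. ] len 159.8 yaw -0.1388
B 77 [ 558.8 -326.7   77. ] len 156.7 yaw -0.1388
B 84 [ 559.6 -325.3   84. ] len 153.5 yaw -0.1388
stand left edge [ 664.72003914 -173.58876491    8.        ] [ 499.42837524 -152.72638651    8.        ] 166.6030401508027 -0.1255516649560134
top bar (array([516.1083, -63.6447,   1.5349]), np.float64(0.087)) nut (array([5.85413e+02, 2.90726e+01, 6.28000e-02]), np.float64(0.194))
scene bar (array([518.9379, -61.8459,   1.545 ]), np.float64(0.14)) nut (array([5.877117e+02, 3.016690e+01, 2.200000e-02]), np.float64(0.076))
wrist bar (array([519.8415, -61.6286,   1.5362]), np.float64(0.056)) nut (array([5.885578e+02, 3.327980e+01, 7.190000e-02]), np.float64(0.02))
```

Request:
move_arm(commands=[[[0.42,0.58,-0.5],-1,0],[[0.42,0.58,-0.5],-1,0],[[0.4,0.58,-0.5],-1,0],[[0,0,-0.5],-1,0],[[0,0,-0.5],-1,0],[[0,0,-0.5],-0.08,0],[[0,0,-0.5],0,0],[[0,0,-0.5],0,0],[[0,0,0],0,0],[[0,0,0],0,0]])

```text
t: 4.87
eef_pos: [568.1, -223.7, 326.5]
tcp_rot: [-3.141, 0.001, -0.14]
ft_force: [-0.1, -0.2, 1.0]
opening: 0.507
grip_force: 0.0
```

Run:
```python
from h import *
s=env.state();print(np.round(s["joints"],3),s["eef_pos"],s["tcp_rot"][2])
p=read_camera("wrist"); save(p,"w2.png",s=1.5)
G=np.array([568.3,-222.8,0]);
print(proj(p,[[567.8,-226.5,76.5],[568.3,-222.8,59]])*1.5)
```

```text
[-0.483  0.556  1.678 -0.     0.909  1.227] [ 568.09179084 -223.70093893  326.49429878] -0.1395758808761287
[[389.30940698 305.20497775]
 [382.38615468 296.43119365]]
```

View pics/w2.png

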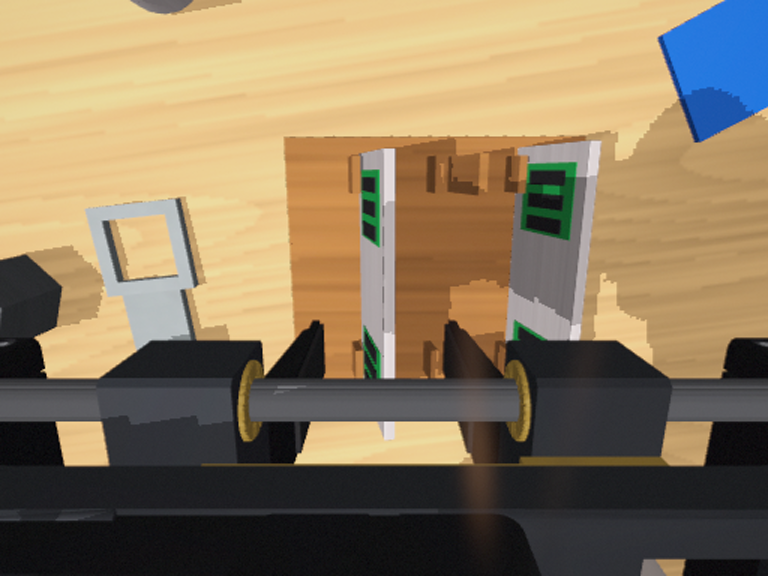

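The card's top edge at (389,149)-(389,439) lies where I predicted and between the fingers, so I go down and grip.

Request:
move_arm(commands=[[[0,0,-0.7],0,0],[[0,0,-0.7],0,0],[[0,0,-0.7],0,0],[[0,0,-0.6],0,0],[[0,0,-0.5],0,0],[[0,0,0],0,-0.5],[[0,0,0],0,-1],[[0,0,0],0,-1],[[0,0,0],0,-1],[[0,0,0],0,-1],[[0,0,0],0,-1],[[0,0,0],0,-1]])

```text
t: 5.92
eef_pos: [568.3, -222.2, 231.8]
tcp_rot: [-3.139, -0.001, -0.141]
ft_force: [3.1, 15.9, 7.8]
opening: 0.123
grip_force: 28.9
```

Request:
move_arm(commands=[[[0,0,0.2],0,-1],[[0,0,0.3],0,-1],[[0,0,0.5],0,-1],[[0,0,0.7],0,-1],[[0,0,0.8],0,-1],[[0,0,0.8],0,-1],[[0,0,0.8],0,-1],[[0,0,0.8],0,-1],[[0,0,0.6],0,-1],[[0,0,0.3],0,-1],[[0,0,0],0,-1]])

```text
t: 6.83
eef_pos: [567.9, -223.6, 406.8]
tcp_rot: [3.14, -0.003, -0.14]
ft_force: [0.2, 0.2, -2.9]
opening: 0.064
grip_force: 30.0
```

Run:
```python
from h import *
p=read_camera("wrist"); save(p,"w3.png",s=1.5)
s=env.state();t=s["eef_pos"];print(t,s["tcp_rot"],s["opening"],s["ft_force"])
```

```text
[ 567.81282398 -223.58422223  405.13895958] [ 3.14108504e+00 -1.04910712e-03 -1.39582337e-01] 0.06198887026535282 [-0.23008838  0.14203727 -1.44003766]
```

View pics/w3.png

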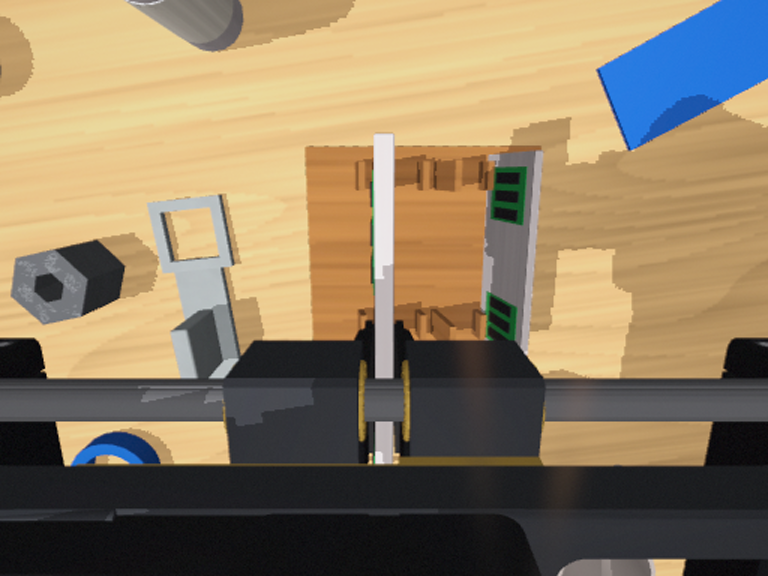

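The card (x 374-394, y 133 to beyond the gripper) hangs upright, with the opening at 6 mm. Next I move towards the rack and look.

Request:
move_arm(commands=[[[-0.1,0.5,0.1],0,-1],[[-0.1,0.9,0.1],0,-1],[[-0.1,0.9,0.1],0,-1],[[-0.1,0.9,0.1],0,-1],[[-0.1,0.9,0.1],0,-1],[[-0.1,0.9,0.1],0,-1],[[-0.1,0.9,0.1],0,-1],[[-0.1,0.9,0.1],0,-1],[[-0.1,0.9,0.1],0,-1],[[-0.1,0.9,0.1],0,-1],[[-0.1,0.9,0],0,-1],[[-0.1,0.9,0],0,-1],[[-0.1,0.9,0],0,-1],[[-0.1,0.8,0],0,-1],[[-0.1,0.4,0],0,-1],[[0,0,0],0,-1],[[0,0,0],0,-1]])

```text
t: 8.3
eef_pos: [522.6, 151.7, 434.0]
tcp_rot: [3.141, 0.001, -0.138]
ft_force: [-0.0, -0.2, -2.0]
opening: 0.061
grip_force: 30.0
```

Run:
```python
from fit import *
p=read_camera("wrist"); 
s=env.state();t=s["eef_pos"];print(t,s["tcp_rot"],s["opening"],s["ft_force"])
r=cut_out("rack",p); print([(d["at"],d["confidence"],d["region"].sum()) for d in r])
im=p["image"].copy()
if r: print(fit([(p,r[0]["region"])],RACK,[536,253,-.14]))
for P in RACK:
    h=cv2.convexHull(proj(p,rz(P,[534.5,253.9,-.1487])).astype(np.float32)).astype(np.int32); cv2.polylines(im,[h],True,(255,0,0),1)
save(p,"w4.png",s=1.5); cv2.imwrite("pics/w4m.png",cv2.resize(im[:,:,::-1],None,fx=1.5,fy=1.5))
import pickle; pickle.dump(p,open("rack1.pkl","wb"))
```

```text
[522.84881132 151.03460881 434.17200865] [ 3.14090817e+00  1.00679053e-03 -1.39173881e-01] 0.061730350852171066 [-0.1192116  -0.4232406  -2.20389354]
[([172.1, 161.4], 0.62, np.int64(20137))]
(array([ 5.389786e+02,  2.563661e+02, -1.502000e-01]), np.float64(0.145))
```

View pics/w4m.png

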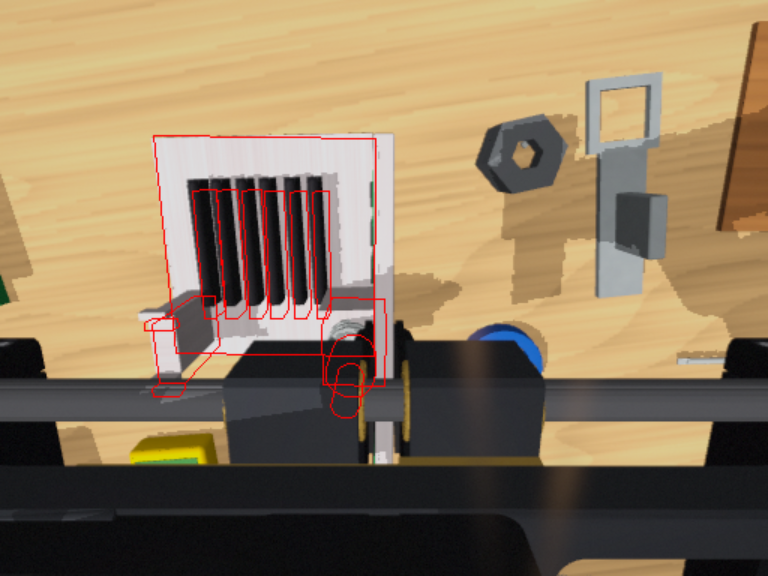

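Run:
```python
from fit import *
import pickle; p=pickle.load(open("rack1.pkl","rb"))
save(p,"w4c.png",(85,85,265,220),4.4)
```

```text
(no output)
```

View pics/w4c.png

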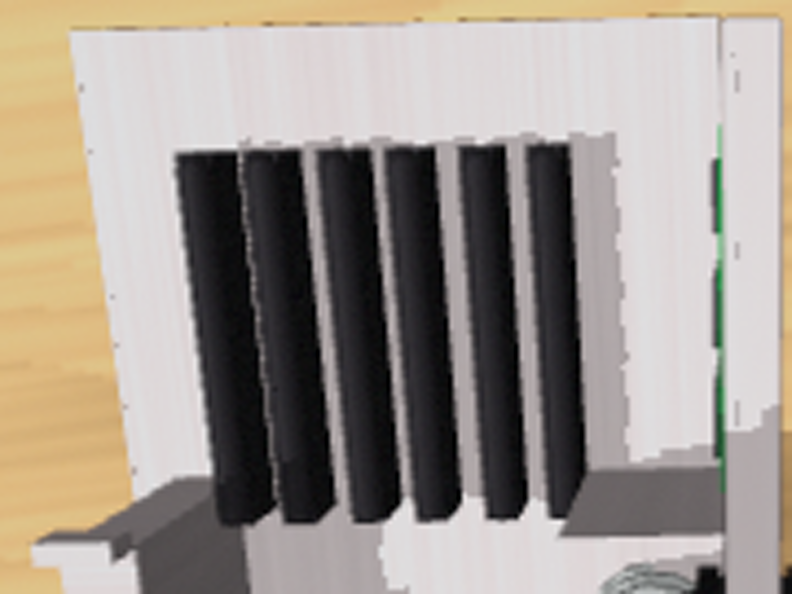

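The crop shows six black fins, tops from (176-572, 150) to (240-500, 520) in crop pixels. I fit the fin model to the dark pixels.

```bash
cat > fins.py <<'E'
from fit import *
FINS=[]
for y in(-40,0,40):
    for s in(-1,1):
        c=y+s*9.5; a=np.linspace(0,np.pi,9)
        pts=[(-5,8),(5,8)]+[(5*np.cos(t),29+5*np.sin(t)) for t in a]
        FINS.append(np.array([[x,c+q,z] for x in(-55,55) for q,z in pts]))
def fitfins(p,roi,w0,thr=75):
    S_=S; dark=(p["image"].max(2)<thr).astype(np.uint8)&roi
    D=cv2.resize(dark,None,fx=S,fy=S,interpolation=cv2.INTER_NEAREST);Ro=cv2.resize(roi,None,fx=S,fy=S,interpolation=cv2.INTER_NEAREST)
    def f(w):
        m=sil(p,[P+[0,0,w[3]] for P in FINS],w[:3])&Ro
        return 1-(m&D).sum()/(m|D).sum()
    x0=np.array(list(w0)+[0.])
    r=minimize(f,x0,method="Nelder-Mead",options=dict(initial_simplex=x0+np.vstack([np.zeros(4),np.diag([8,8,.05,5])]),xatol=.02,fatol=1e-5,maxiter=400))
    f3=lambda w:f(list(w)+[0]); r3=minimize(f3,r.x[:3],method="Nelder-Mead",options=dict(initial_simplex=r.x[:3]+np.vstack([np.zeros(3),np.diag([4,4,.03])]),xatol=.02,fatol=1e-5))
    return r.x,r.fun,r3.x,r3.fun
E
python3 - <<'E'
from fins import *
import pickle; p=pickle.load(open("rack1.pkl","rb"))
roi=np.zeros((384,512),np.uint8); roi[100:206,110:246]=1; roi[188:,208:]=0
print(fitfins(p,roi,[538,254,-.14]))
w=fitfins(p,roi,[538,254,-.14])[2]
f=lambda x,y:np.array([x/4.4+85,y/4.4+85])
print("base FL corner",onz(p,f(72,30),8),"model",rz(np.array([[100,95,8.]]),w))
a,b=onz(p,f(72,30),8),onz(p,f(131,450),8); print("left edge yaw",np.arctan2(*(a-b)[1::-1]))
# card in hand: far end of the top edge
t=env.state()["eef_pos"]; 
for z in(16,18,20): print("card far end",onz(p,f(750,17),t[2]-171+z), "tcp",t, onz(p,f(750,400),t[2]-171+z))
E
```

```text
(array([ 5.46236871e+02,  2.57559778e+02, -1.13546768e-01, -1.74270429e+00]), np.float64(0.09513071161813025), array([ 5.46637018e+02,  2.57033422e+02, -1.22111374e-01]), np.float64(0.09659847353069706))
base FL corner [645.87634076 334.42831963   8.        ] model [[657.46415705 339.14520736   8.        ]]
left edge yaw -0.1159363783501255
card far end [601.4932096  140.85669552 279.34607857] tcp [523.02113295 150.64581885 434.34607857] [563.95356969 146.08234928 279.34607857]
card far end [601.34046997 140.87760091 281.34607857] tcp [523.02113295 150.64581885 434.34607857] [564.35361519 146.02630498 281.34607857]
card far end [601.18773034 140.8985063  283.34607857] tcp [523.02113295 150.64581885 434.34607857] [564.75366069 145.97026068 283.34607857]
```

Request:
move_arm(commands=[[[0.16,0.8,0],0.25,-1],[[0.16,0.8,0],0,-1],[[0.16,0.8,0],0,-1],[[0.16,0.8,0],0,-1],[[0.16,0.8,-0.3],0,-1],[[0.14,0.8,-0.7],0,-1],[[0,0,-0.7],0,-1],[[0,0,-0.7],0,-1],[[0,0,-0.7],0,-1],[[0,0,-0.7],0,-1],[[0,0,0],0,-1],[[0,0,0],0,-1]])

```text
t: 9.4
eef_pos: [551.7, 294.4, 320.2]
tcp_rot: [3.14, 0.002, -0.121]
ft_force: [-0.7, -0.8, 0.1]
opening: 0.062
grip_force: 30.0
```

Run:
```python
from fins import *
p=read_camera("wrist"); s=env.state();t=s["eef_pos"];print(t,s["tcp_rot"],s["ft_force"])
w=[546.6,257,-.12]
im=p["image"].copy()
for P in FINS:
    h=cv2.convexHull(proj(p,rz(P,w)).astype(np.float32)).astype(np.int32); cv2.polylines(im,[h],True,(255,0,0),1)
cv2.imwrite("pics/w5.png",cv2.resize(im[:,:,::-1],None,fx=1.5,fy=1.5))
import pickle; pickle.dump(p,open("rack2.pkl","wb"))
```

```text
[551.83788432 294.64990668 321.40439237] [ 3.14157181e+00 -2.66946809e-04 -1.20694867e-01] [ 0.28041538  0.44064956 -1.02965268]
```

View pics/w5.png

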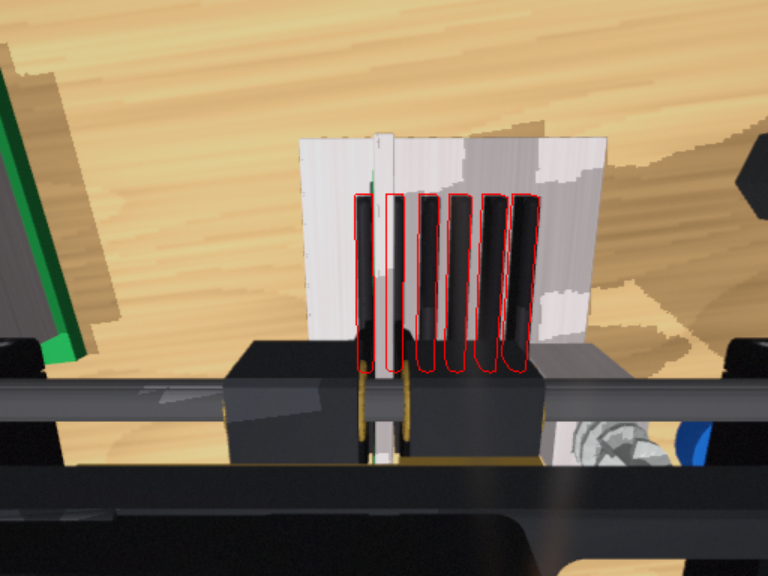

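The fin model lies on the picture, and the card plane at column 384 is about 2.5 mm to the right of the slot centre at 379.5. I correct and go down.

Request:
move_arm(commands=[[[0,0.085,-0.3],0,-1],[[0,0,-0.6],0,-1],[[0,0,-0.6],0,-1],[[0,0,-0.4],0,-1],[[0,0,-0.2],0,-1],[[0,0,-0.2],0,-1],[[0,0,-0.2],0,-1],[[0,0,-0.2],0,-1],[[0,0,0],0,-1],[[0,0,0],0,-1]])

```text
t: 10.28
eef_pos: [551.2, 297.9, 239.7]
tcp_rot: [3.141, 0.0, -0.12]
ft_force: [0.2, -1.2, -2.9]
opening: 0.062
grip_force: 30.0
```

Request:
move_arm(commands=[[[0,0,-0.1],0,-1],[[0,0,-0.1],0,-1],[[0,0,-0.05],0,-1],[[0,0,0],0,-1],[[0,0,0],0,-1]])

```text
t: 10.7
eef_pos: [551.2, 297.9, 232.6]
tcp_rot: [3.142, -0.0, -0.119]
ft_force: [-1.7, -3.4, 3.5]
opening: 0.061
grip_force: 30.0
```

Request:
move_arm(commands=[[[0,0,-0.05],0,-1],[[0,0,0],0,-1],[[0,0,0],0,-1]])

```text
t: 10.95
eef_pos: [551.1, 297.8, 232.6]
tcp_rot: [-3.141, -0.001, -0.119]
ft_force: [-6.8, -6.1, 19.0]
opening: 0.063
grip_force: 30.0
```

Request:
move_arm(commands=[[[0,0,0],0,-0.7],[[0,0,0],0,-0.3],[[0,0,0],0,-0.3],[[0,0,0.5],0,-0.3],[[0,0,0.9],0,-0.3],[[0,0,0.9],0,0],[[0,0,0.9],0,0],[[0,0,0.9],0,0],[[0,0,0.5],0,0],[[0,0,0.2],0,0],[[0,0,0],0,0]])

```text
t: 11.87
eef_pos: [551.2, 298.0, 375.8]
tcp_rot: [-3.14, -0.002, -0.12]
ft_force: [-0.5, 0.5, -1.3]
opening: 0.499
grip_force: 0.0
```

```bash
cat >> fins.py <<'E'
def cardmodel(y,z0=8): return [box(-80,80,y-3,y+3,z0,z0+70)]
E
python3 - <<'E'
from fins import *
p=read_camera("wrist"); s=env.state();t=s["eef_pos"];print(t,s["tcp_rot"],s["ft_force"])
w=[546.6,257,-.12]
im=p["image"].copy()
for P in FINS+cardmodel(40):
    h=cv2.convexHull(proj(p,rz(P,w)).astype(np.float32)).astype(np.int32); cv2.polylines(im,[h],True,(255,0,0),1)
cv2.imwrite("pics/w6.png",cv2.resize(im[:,:,::-1],None,fx=1.5,fy=1.5))
import pickle; pickle.dump(p,open("rack3.pkl","wb"))
E
```

```text
[551.11545324 297.9091059  374.37422647] [-3.14149157e+00 -4.89043630e-05 -1.19630072e-01] [ 0.19776363  0.45973082 -0.2680406 ]
```

View pics/w6.png

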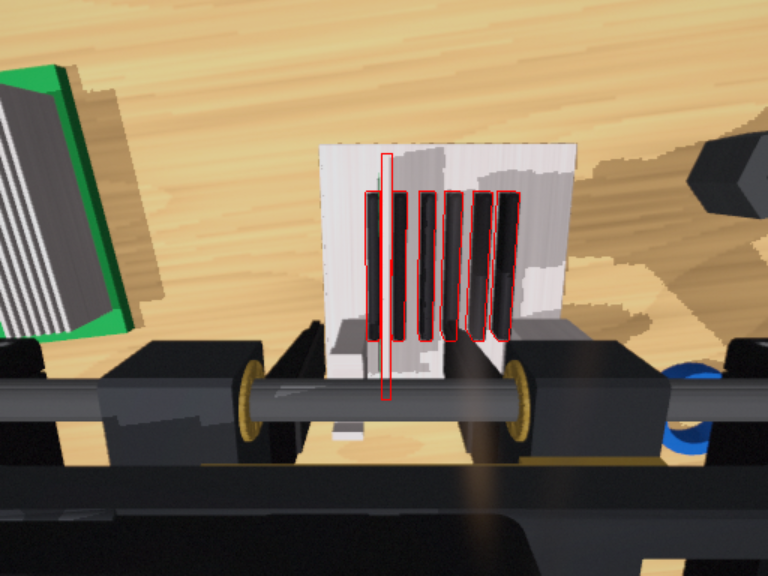

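The fin and card outlines lie on the picture and the card stands in the left slot (x 381-391). Now for the second card.

Request:
move_arm(commands=[[[0,-0.5,0.1],-0.2,0],[[0,-1,0.1],0,0],[[0,-1,0],0,0],[[0,-1,0],0,0],[[0,-1,0],0,0],[[0,-1,0],0,0],[[0,-1,0],0,0],[[0,-1,0],0,0],[[0,-1,0],0,0],[[0,-1,0],0,0],[[0,-1,0],0,0],[[0,-1,0],0,0],[[0,-1,0],0,0],[[0,-1,0],0,0],[[0,-1,0],0,0],[[0,-1,0],0,0],[[0,-1,0],0,0],[[0.1,-1,0],0,0],[[0.1,-1,0],0,0],[[0.07,-1,0],0,0]])

```text
t: 13.58
eef_pos: [558.6, -289.2, 379.2]
tcp_rot: [-3.141, 0.002, -0.137]
ft_force: [0.6, 1.2, 0.4]
opening: 0.5
grip_force: 0.0
```

Request:
move_arm(commands=[[[0,-0.6,-0.5],0,0],[[0,-0.6,-0.6],0,0],[[0,0,-0.6],0,0],[[0,0,0],0,0],[[0,0,0],0,0],[[0,0,0],0,0]])

```text
t: 14.08
eef_pos: [559.3, -323.0, 330.0]
tcp_rot: [-3.142, 0.0, -0.136]
ft_force: [-0.1, -0.8, 0.1]
opening: 0.5
grip_force: 0.0
```

Run:
```python
from fins import *
p=read_camera("wrist"); s=env.state();t=s["eef_pos"];print(t,s["tcp_rot"],s["ft_force"])
r=cut_out("card0_c",p)
for d in r: 
    m=d["region"]; ys,xs=np.nonzero(m); print(d["confidence"],d["at"],xs.min(),xs.max(),ys.min(),ys.max())
# top edge: bright columns per row profile
for row in(120,140,160,180): print(row,p["image"][row,235:285].mean(1).astype(int).tolist())
print(proj(p,[[558.7,-326.7,77]]+[ [558.7+d*np.cos(.138),-326.7-d*np.sin(.138),77] for d in(80,40)]))
```

```text
[ 559.35438526 -322.87665937  330.55132401] [ 3.14117337e+00 -6.46190698e-04 -1.35255205e-01] [ 0.22908997 -0.00484498 -0.058677  ]
0.97 [250.7, 175.8] 240 263 100 294
120 [113, 131, 134, 134, 134, 134, 97, 45, 36, 36, 34, 35, 37, 34, 38, 55, 73, 75, 120, 164, 169, 199, 220, 222, 221, 220, 220, 219, 217, 143, 103, 102, 103, 102, 102, 103, 102, 102, 102, 103, 103, 102, 103, 103, 103, 103, 104, 102, 108, 145]
140 [146, 146, 146, 145, 145, 158, 150, 77, 34, 32, 30, 30, 32, 32, 35, 46, 72, 75, 114, 164, 170, 148, 177, 180, 178, 178, 178, 178, 184, 131, 107, 108, 109, 108, 108, 107, 108, 107, 107, 108, 108, 109, 109, 108, 109, 108, 109, 109, 103, 145]
160 [136, 135, 135, 136, 136, 152, 166, 166, 167, 167, 135, 89, 57, 38, 31, 44, 71, 76, 93, 164, 172, 151, 179, 181, 180, 179, 178, 177, 155, 111, 98, 99, 98, 99, 100, 99, 99, 98, 99, 98, 99, 98, 99, 99, 98, 98, 98, 96, 120, 151]
180 [132, 132, 132, 132, 133, 142, 167, 167, 168, 169, 169, 169, 170, 171, 172, 172, 173, 172, 170, 170, 171, 212, 226, 191, 180, 179, 180, 179, 137, 106, 102, 103, 102, 102, 104, 101, 102, 102, 101, 103, 103, 102, 103, 103, 102, 102, 104, 102, 136, 140]
[[260.51272691 202.82215254]
 [261.1874505   99.4953167 ]
 [260.83602606 153.31228156]]
```

Request:
move_arm(commands=[[[0,0,-0.7],0,0],[[0,0,-0.7],0,0],[[0,0,-0.7],0,0],[[0,0,-0.7],0,0],[[0,0,-0.5],0,0],[[0,0,0],0,-0.5],[[0,0,0],0,-1],[[0,0,0],0,-1],[[0,0,0],0,-1],[[0,0,0],0,-1],[[0,0,0],0,-1],[[0,0,0.2],0,-1],[[0,0,0.3],0,-1],[[0,0,0.6],0,-1],[[0,0,0.9],0,-1],[[0,0,0.9],0,-1],[[0,0,0.9],0,-1],[[0,0,0.9],0,-1],[[0,0,0.9],0,-1],[[0,0,0.9],0,-1]])

```text
t: 15.85
eef_pos: [559.0, -322.9, 427.5]
tcp_rot: [3.141, -0.0, -0.136]
ft_force: [-0.4, 0.3, -2.4]
opening: 0.061
grip_force: 30.0
```

Request:
move_arm(commands=[[[0,0.5,0],0.2,-1],[[0,1,0],0,-1],[[0,1,0],0,-1],[[0,1,0],0,-1],[[0,1,0],0,-1],[[0,1,0],0,-1],[[0,1,0],0,-1],[[0,1,0],0,-1],[[0,1,0],0,-1],[[0,1,0],0,-1],[[0,1,0],0,-1],[[0,1,0],0,-1],[[-0.1,1,0],0,-1],[[-0.1,1,0],0,-1],[[-0.1,1,0],0,-1],[[-0.1,1,0],0,-1],[[-0.1,1,0],0,-1],[[-0.08,1,0],0,-1],[[0,0.55,0],0,-1],[[0,0,0],0,-1]])

```text
t: 17.52
eef_pos: [540.9, 221.4, 425.2]
tcp_rot: [-3.141, 0.001, -0.116]
ft_force: [-0.6, -0.1, -1.9]
opening: 0.062
grip_force: 30.0
```

Request:
move_arm(commands=[[[0,0,-0.8],0,-1],[[0,0,-0.8],0,-1],[[0,0,-0.8],0,-1],[[0,0,-0.6],0,-1],[[0,0,-0.4],0,-1],[[0,0,0],0,-1],[[0,0,0],0,-1]])

```text
t: 18.1
eef_pos: [541.8, 217.9, 323.4]
tcp_rot: [3.141, 0.001, -0.12]
ft_force: [0.6, 0.7, -1.2]
opening: 0.063
grip_force: 30.0
```

Run:
```python
from fins import *
p=read_camera("wrist"); s=env.state();t=s["eef_pos"];print(t,s["tcp_rot"],s["ft_force"])
w=[546.6,257.,-.12]
im=p["image"].copy()
for P in FINS+cardmodel(40):
    h=cv2.convexHull(proj(p,rz(P,w)).astype(np.float32)).astype(np.int32); cv2.polylines(im,[h],True,(255,0,0),1)
cv2.imwrite("pics/w7.png",cv2.resize(im[:,:,::-1],None,fx=1.5,fy=1.5))
import pickle; pickle.dump(p,open("rack4.pkl","wb"))
```

```text
[541.94789505 218.04322227 324.22431091] [ 3.14157054e+00 -2.15858898e-04 -1.19834610e-01] [-0.23898973 -0.23002248 -0.96115164]
```

View pics/w7.png

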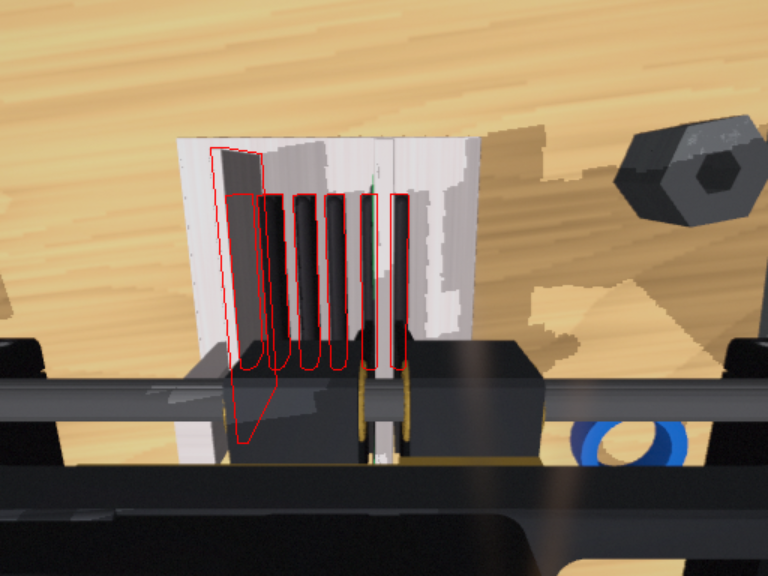

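Card A stands as modelled (211-277). The held card at column 384 is over the right slot, so I go down.

Request:
move_arm(commands=[[[0,0,-0.6],0,-1],[[0,0,-0.6],0,-1],[[0,0,-0.5],0,-1],[[0,0,-0.3],0,-1],[[0,0,-0.3],0,-1],[[0,0,-0.2],0,-1],[[0,0,-0.2],0,-1],[[0,0,-0.15],0,-1],[[0,0,-0.1],0,-1],[[0,0,-0.05],0,-1],[[0,0,0],0,-1],[[0,0,0],0,-1]])

```text
t: 19.15
eef_pos: [541.9, 218.4, 233.8]
tcp_rot: [3.141, 0.0, -0.119]
ft_force: [-0.4, -1.4, -2.2]
opening: 0.062
grip_force: 30.0
```

Request:
move_arm(commands=[[[0,0,-0.05],0,-1],[[0,0,-0.05],0,-1],[[0,0,0],0,-1],[[0,0,0],0,-1]])

```text
t: 19.48
eef_pos: [541.9, 218.3, 232.5]
tcp_rot: [-3.141, -0.001, -0.119]
ft_force: [-4.3, -4.6, 17.3]
opening: 0.06
grip_force: 30.0
```

Request:
move_arm(commands=[[[0,0,0],0,-0.7],[[0,0,0],0,-0.4],[[0,0,0],0,-0.4],[[0,0,0.5],0,-0.4],[[0,0,0.9],0,-0.4],[[0,0,0.9],0,-0.4],[[0,0,0.9],0,0],[[0,0,0.9],0,0],[[0,0,0.9],0,0],[[0,0,0.6],0,0],[[0,-0.5,0],1,0],[[0,-1,0],1,0],[[0,-1,0],1,0],[[0,-1,0],1,0],[[0,-1,0],1,0],[[0,-1,0],1,0],[[0,-1,0],1,0],[[0,-1,0],1,0],[[0,-1,0],1,0],[[0,-0.8,0],1,0]])

```text
t: 21.15
eef_pos: [541.8, -62.5, 398.7]
tcp_rot: [3.141, -0.0, 0.684]
ft_force: [0.8, 0.7, 0.1]
opening: 0.499
grip_force: 0.0
```

Request:
move_arm(commands=[[[-0.7,0,0],1,0],[[0,0,0],1,0],[[0,0,0],1,0],[[0,0,0],1,0],[[0,0,0],1,0],[[0,0,0],1,0],[[0,0,0],1,0],[[0,0,0],1,0],[[0,0,0],1,0],[[0,0,0],1,0],[[0,0,0],1,0],[[0,0,0],1,0],[[0,0,0],1,0],[[0,0,0],1,0],[[0,0,0],1,0],[[0,0,0],1,0],[[0,0,0],1,0],[[0,0,0],1,0],[[0,0,0],1,0],[[0,0,0],1,0]])

```text
t: 22.82
eef_pos: [520.9, -60.6, 398.6]
tcp_rot: [3.141, -0.0, 2.284]
ft_force: [-0.4, 0.3, 0.0]
opening: 0.499
grip_force: 0.0
```

Request:
move_arm(commands=[[[0,0,0],1,0],[[0,0,0],1,0],[[0,0,0],1,0],[[0,0,0],1,0],[[0,0,0],1,0],[[0,0,0],1,0],[[0,0,0],1,0],[[0,0,0],1,0],[[0,0,0],1,0],[[0,0,0],1,0],[[0,0,0],0,0]])

```text
t: 23.73
eef_pos: [521.0, -60.6, 398.7]
tcp_rot: [3.141, 0.0, 3.084]
ft_force: [-0.3, -0.4, -0.0]
opening: 0.5
grip_force: 0.0
```

```bash
cat > bar.py <<'E'
from fit import *
BAR=[box(-30,30,-120,-60,0,8),box(-20,20,-60,70,0,8),box(-7,7,-25,25,8,63)]
HOLE=[box(-21,21,-111,-69,4,4.01)]
NUT=[cyl(0,0,31.2,0,52,6,np.pi/6)]
E
python3 - <<'E'
from bar import *
s=env.state();t=s["eef_pos"];print(t,s["tcp_rot"],s["joints"].round(2))
import pickle
D={}
for c in("wrist","top","scene"):
  p=read_camera(c); 
  for n,M,w0,H in(("bar_rib",BAR,[519,-62,1.536],HOLE),("nut_c",NUT,[588,32,.05],None)):
    r=cut_out(n,p)
    for d in r[:2]:
      ys,xs=np.nonzero(d["region"]);print(c,n,round(d["confidence"],2),d["at"],xs.min(),xs.max(),ys.min(),ys.max(),fit([(p,d["region"])],M,w0,H))
  D[c]=p
pickle.dump(D,open("d5.pkl","wb"))
E
```

```text
[520.95568143 -60.58016746 398.66489398] [3.14141565e+00 6.27656861e-05 3.08398264e+00] [-0.24  0.36  1.81  0.    0.97 -1.76]
wrist bar_rib 0.57 [255.0, 175.8] 232 278 111 252 (array([519.5745, -62.6464,   1.5387]), np.float64(0.11))
wrist nut_c 0.82 [348.4, 220.1] 326 378 205 242 (array([5.897556e+02, 4.853750e+01, 2.842000e-01]), np.float64(0.613))
top bar_rib 0.55 [267.2, 158.1] 262 274 158 161 (array([515.1658, -64.8814,   1.5558]), np.float64(0.94))
top nut_c 0.75 [227.1, 165.6] 221 237 159 176 (array([6.003601e+02, 5.633450e+01, 1.780000e-02]), np.float64(0.314))
scene bar_rib 0.79 [239.1, 233.3] 219 259 205 256 (array([519.4821, -63.0736,   1.5479]), np.float64(0.119))
```

Request:
move_arm(commands=[[[-0.05,-0.07,-0.7],0.33,0],[[0,0,-0.9],0,0],[[0,0,-0.9],0,0],[[0,0,-0.9],0,0],[[0,0,-0.9],0,0],[[0,0,-0.9],0,0],[[0,0,-0.7],0,0],[[0,0,-0.36],0,0],[[0,0,0],0,0],[[0,0,0],0,-0.5],[[0,0,0],0,-1],[[0,0,0],0,-1],[[0,0,0],0,-1],[[0,0,0],0,-1]])

```text
t: 25.35
eef_pos: [519.5, -62.7, 211.8]
tcp_rot: [-3.141, 0.001, 3.107]
ft_force: [-0.2, -0.6, -0.3]
opening: 0.203
grip_force: 0.0
```

Request:
move_arm(commands=[[[0,0,0],0,-1],[[0,0,0],0,-1],[[0,0,0.3],0,-1],[[0,0,0.7],0,-1],[[0,0,0.9],0,-1],[[0,0,0.9],0,-1],[[0,0,0.9],0,-1],[[0,0,0.9],-1,-1],[[0,0,0.9],-1,-1],[[0,0,0.9],-1,-1],[[0,0,0.6],-1,-1],[[0,0,0],-1,-1],[[0,0,0],-1,-1],[[0,0,0],-1,-1],[[0,0,0],-1,-1],[[0,0,0],-1,-1],[[0,0,0],-1,-1],[[0,0,0],-1,-1],[[0,0,0],-1,-1],[[0,0,0],-1,-1]])

```text
t: 27.02
eef_pos: [519.0, -62.6, 421.2]
tcp_rot: [-3.141, -0.0, 2.063]
ft_force: [-0.9, 0.4, -2.1]
opening: 0.148
grip_force: 30.0
```

Request:
move_arm(commands=[[[0,0,0],-1,-1],[[0,0,0],-1,-1],[[0,0,0],-1,-1],[[0,0,0],-1,-1],[[0,0,0],-1,-1],[[0,0,0],-1,-1],[[0,0,0],-1,-1],[[0,0,0],-0.7,-1],[[0,0,0],0,-1],[[0,0,0],0,-1]])

```text
t: 27.85
eef_pos: [519.2, -62.7, 421.2]
tcp_rot: [-3.141, -0.0, 1.453]
ft_force: [0.2, -0.8, -2.8]
opening: 0.149
grip_force: 30.0
```

Run:
```python
from bar import *
s=env.state();t=s["eef_pos"];print(t,s["tcp_rot"],s["joints"].round(2),s["opening"],s["ft_force"])
import pickle
p=read_camera("wrist"); pickle.dump(p,open("b1.pkl","wb"))
B=lambda dx,dy,dyaw:[P+[0,0,t[2]-171-40] for P in BAR+HOLE]
im=p["image"].copy()
for P in B(0,0,0):
    h=cv2.convexHull(proj(p,rz(P,[t[0],t[1],s["tcp_rot"][2]-np.pi/2])).astype(np.float32)).astype(np.int32); cv2.polylines(im,[h],True,(255,0,0),1)
cv2.imwrite("pics/b1.png",cv2.resize(im[:,:,::-1],None,fx=1.5,fy=1.5))
```

```text
[519.15670842 -62.67550358 421.17951695] [-3.14142478e+00 -1.57654314e-05  1.45269518e+00] [-0.25  0.33  1.79 -0.    1.03 -0.13] 0.14934415724627725 [ 0.18246059 -0.78343966 -2.84025975]
```

View pics/b1.png

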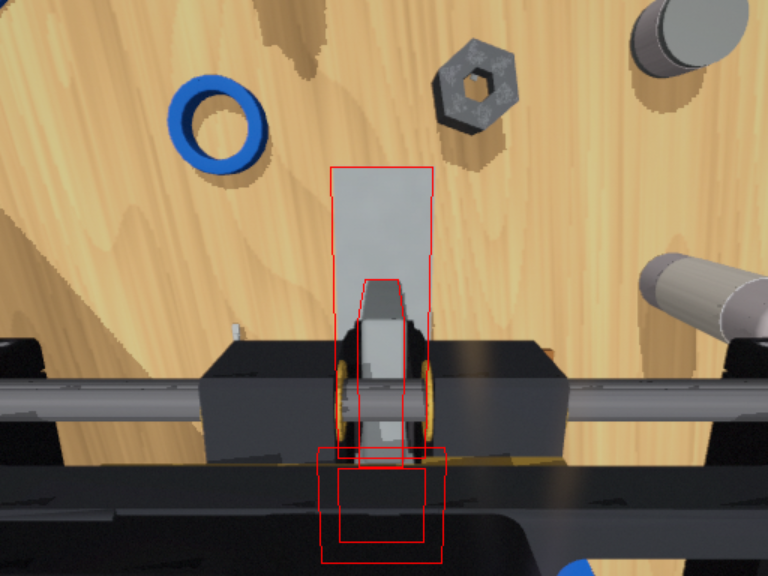

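The bar overlay matches, so the rib is at the TCP with yaw = tool yaw − π/2. The nut shows at (478,87). Next I look at the post from nearby.

Request:
move_arm(commands=[[[-0.2,0.5,0.1],0,-1],[[-0.2,0.8,0.1],0,-1],[[-0.2,0.8,0.1],0,-1],[[-0.2,0.8,0],0,-1],[[-0.2,0.7,0],0,-1],[[-0.2,0.5,0],0,-1],[[-0.16,0,0],0,-1],[[0,0,0],0,-1],[[0,0,0],0,-1]])

```text
t: 28.65
eef_pos: [478.6, 60.0, 430.1]
tcp_rot: [3.141, 0.0, 1.452]
ft_force: [0.5, -0.7, -2.8]
opening: 0.147
grip_force: 30.0
```

Run:
```python
from fins import *
from bar import *
import pickle
s=env.state();t=s["eef_pos"];print(t,s["tcp_rot"][2])
p=read_camera("wrist"); pickle.dump(p,open("post1.pkl","wb"))
w=[546.6,257.,-.12]
PO=[cyl(-70,-80,9,157,158),cyl(-70,-80,9,114,115),cyl(-70,-80,18,113,114),box(-95,-45,-105,-55,80,81),box(-95,-45,56,76,80,81),box(-55,55,-44.5-10,-44.5,33,34)]+cardmodel(-40)
im=p["image"].copy()
for P in PO:
    h=cv2.convexHull(proj(p,rz(P,w)).astype(np.float32)).astype(np.int32); cv2.polylines(im,[h],True,(255,0,0),1)
save(p,"post_raw.png",s=1.5)
cv2.imwrite("pics/post1.png",cv2.resize(im[:220,100:440,::-1],None,fx=2.3,fy=2.3,interpolation=cv2.INTER_CUBIC))
roi=np.zeros((384,512),np.uint8); roi[100:206,110:246]=1; roi[188:,208:]=0
p2=pickle.load(open("rack2.pkl","rb")); r2=np.zeros((384,512),np.uint8); r2[120:222,273:372]=1
p4=pickle.load(open("rack4.pkl","rb")); r4=np.zeros((384,512),np.uint8); r4[115:222,192:236]=1
for q,r in((p2,r2),(p4,r4)):
    o=fitfins(q,r,[546.6,257,-.12],90); print(o[2].round(2),o[3])
# nut from b1
b=pickle.load(open("b1.pkl","rb"))
for d in cut_out("nut_c",p)[:2]: print("nut",d["confidence"],d["at"],fit([(p,d["region"])],NUT,[600,50,0]))
```

```text
[478.59221747  59.9515108  430.14364793] 1.451852023865419
[ 5.4649e+02  2.5651e+02 -1.1000e-01] 0.050387639765978376
[ 5.4635e+02  2.5718e+02 -1.2000e-01] 0.05639347489112512
nut 0.88 [353.6, 161.1] (array([6.028162e+02, 5.733930e+01, 7.210000e-02]), np.float64(0.067))
nut 0.18 [480.0, 124.7] (array([ 6.0e+02,  5.0e+01, -1.5e-01]), np.float64(1.0))
```

View pics/post1.png

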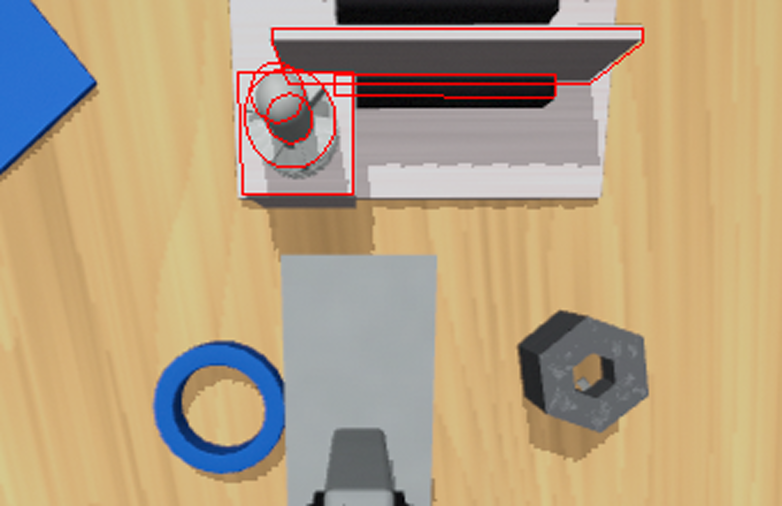

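The pillar, thread and card outlines fit within about a millimetre. The pin tip is at (279,93), with notches at (318,97), (253,113) and (292,147). I now carry the bar over the post.

Request:
move_arm(commands=[[[0,0.5,0],0,-1],[[0,0.9,0],0,-1],[[0,0.9,0],0,-1],[[0,0.9,0],0,-1],[[0,0.9,0],0,-1],[[0,0.9,0],0,-1],[[0,0.9,0],0,-1],[[0,0.8,0],0,-1],[[0,0.48,0],0,-1],[[0,0,0],0,-1],[[0,0,-0.5],0,-1],[[0,0,-0.7],0,-1],[[0,0,-0.7],0,-1],[[0,0,-0.7],0,-1],[[0,0,-0.4],0,-1],[[0,0,0],0,-1],[[0,0,0],0,-1]])

```text
t: 30.17
eef_pos: [479.1, 274.8, 339.8]
tcp_rot: [-3.141, 0.001, 1.45]
ft_force: [-0.3, 0.4, -2.2]
opening: 0.145
grip_force: 30.0
```

Run:
```python
from fins import *
from bar import *
import pickle
s=env.state();t=s["eef_pos"];print(t,s["tcp_rot"],s["ft_force"])
w=[546.5,257.,-.12]
ims=[]
RE=[box(-100,-94,56,76,92,93),box(-46,-40,56,76,92,93)]
p=read_camera("wrist"); im=p["image"].copy()
for P,ww in [(x,w) for x in RE]+[(x+[0,0,t[2]-211.8],[t[0],t[1],s["tcp_rot"][2]-np.pi/2]) for x in BAR]:
    h=cv2.convexHull(proj(p,rz(P,ww)).astype(np.float32)).astype(np.int32); cv2.polylines(im,[h],True,(255,0,0),1)
a=cv2.resize(im[40:300,130:386,::-1],(400,406))
q=read_camera("scene"); b=cv2.resize(q["image"][130:200,260:330,::-1],(400,400),interpolation=cv2.INTER_CUBIC)
cv2.imwrite("pics/b2.png",np.hstack([a[:400],b]))
```

```text
[479.11970894 274.79786227 339.83606169] [-3.14082431e+00  6.73057657e-04  1.44988944e+00] [-0.25836129  0.38577158 -2.23331513]
```

View pics/b2.png

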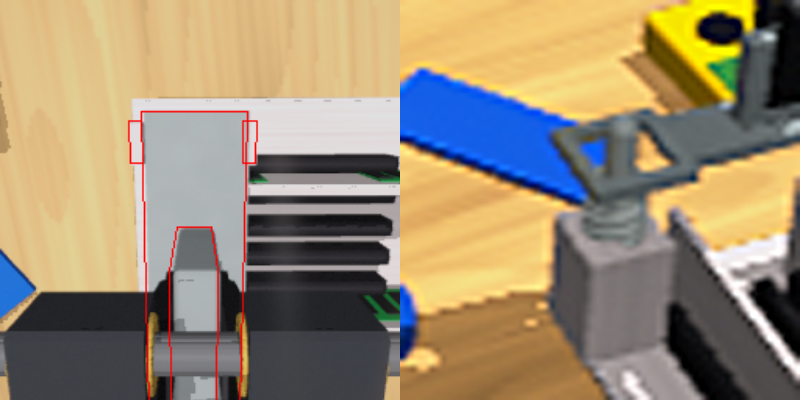

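The pin passes through the hole (scene crop (622,160)), and the narrow end lies between the ears. I go down.

Request:
move_arm(commands=[[[-0.02,0.02,-0.3],0,-1],[[0,0,-0.3],0,-1],[[0,0,-0.2],0,-1],[[0,0,-0.2],0,-1],[[0,0,-0.2],0,-1],[[0,0,-0.15],0,-1],[[0,0,-0.1],0,-1],[[0,0,0],0,-1],[[0,0,0],0,-1]])

```text
t: 31.02
eef_pos: [478.1, 276.3, 296.4]
tcp_rot: [-3.142, 0.0, 1.451]
ft_force: [0.4, 0.2, -2.0]
opening: 0.145
grip_force: 30.0
```

Request:
move_arm(commands=[[[0,0,-0.07],0,-1],[[0,0,-0.05],0,-1],[[0,0,0],0,-1],[[0,0,0],0,-1]])

```text
t: 31.35
eef_pos: [478.0, 276.3, 292.9]
tcp_rot: [3.141, -0.0, 1.451]
ft_force: [0.2, -0.0, -2.4]
opening: 0.147
grip_force: 30.0
```

Request:
move_arm(commands=[[[0,0,-0.04],0,-1],[[0,0,-0.04],0,-1],[[0,0,0],0,-1],[[0,0,0],0,-1]])

```text
t: 31.68
eef_pos: [477.9, 276.3, 292.5]
tcp_rot: [3.14, -0.001, 1.451]
ft_force: [-5.7, -2.4, 21.2]
opening: 0.144
grip_force: 30.0
```

Request:
move_arm(commands=[[[0,0,0],0,-0.7],[[0,0,0],0,-0.3],[[0,0,0],0,-0.3],[[0,0,0.3],0,-0.3],[[0,0,0.7],0,-0.3],[[0,0,0.9],0,-0.3],[[0,0,0.9],0,0],[[0,0,0.9],0,0.5],[[0,0,0.9],0,0.5],[[0.4,-0.5,0],1,0.5],[[0.6,-0.9,0],1,0.5],[[0.6,-0.9,0],1,0.5],[[0.6,-0.9,0],1,0.5],[[0.6,-0.9,0],1,0.5],[[0.3,-0.5,0],1,0.5],[[0,0,0],1,0.5],[[0,0,0],1,0.5]])

```text
t: 33.1
eef_pos: [571.6, 137.0, 428.8]
tcp_rot: [3.142, 0.0, 2.093]
ft_force: [-1.1, 0.1, 0.5]
opening: 0.751
grip_force: 0.0
```

Run:
```python
from fins import *
from bar import *
import pickle
s=env.state();t=s["eef_pos"];print(t,s["tcp_rot"],s["ft_force"])
p=read_camera("wrist"); pickle.dump(p,open("n1.pkl","wb")); save(p,"n1.png")
for d in cut_out("nut_c",p)[:2]: ys,xs=np.nonzero(d["region"]);print("nut",d["confidence"],d["at"],xs.min(),xs.max(),ys.min(),ys.max(),fit([(p,d["region"])],NUT,[602,57,0]))
for c in("scene","top"):
  q=read_camera(c)
  for d in cut_out("bar_rib",q)[:2]: print(c,"bar",d["confidence"],d["at"],fit([(q,d["region"])],[P+[0,0,81] for P in BAR],[478,275.5,-.12],[HOLE[0]+[0,0,81]]))
  for d in cut_out("nut_c",q)[:1]: print(c,"nut",d["confidence"],d["at"],fit([(q,d["region"])],NUT,[602,57,0]))
```

```text
[571.56127633 136.98919819 428.77057898] [3.14152810e+00 2.00965763e-05 2.09265167e+00] [-1.10780492  0.14746002  0.48469262]
nut 0.98 [246.7, 230.0] 222 268 206 251 (array([6.022034e+02, 5.789860e+01, 9.500000e-02]), np.float64(0.171))
scene bar 0.86 [320.3, 162.9] (array([ 4.771013e+02,  2.777606e+02, -1.177000e-01]), np.float64(0.272))
scene nut 0.71 [282.4, 221.3] (array([6.016229e+02, 5.764610e+01, 4.740000e-02]), np.float64(0.05))
top bar 0.68 [140.5, 195.0] (array([ 4.496733e+02,  2.911516e+02, -3.400000e-03]), np.float64(0.937))
top bar 0.65 [139.5, 203.0] (array([ 4.820892e+02,  2.901164e+02, -3.120000e-02]), np.float64(0.844))
top nut 0.68 [229.8, 171.1] (array([5.981313e+02, 5.687480e+01, 7.070000e-02]), np.float64(0.14))
```

Request:
move_arm(commands=[[[0.3,-0.7,0],1,0.5],[[0.3,-0.7,0],1,0.5],[[0.3,-0.7,0],1,0.5],[[0.12,-0.55,-0.3],1,0.5],[[0,0,-0.7],1,0.5],[[0,0,-0.9],1,0.5],[[0,0,-0.9],1,0.5],[[0,0,-0.9],0.46,0.5],[[0,0,-0.6],0,0.5],[[0,0,0],0,0.5],[[0,0,0],0,0.5]])

```text
t: 34.42
eef_pos: [601.7, 58.9, 299.2]
tcp_rot: [-3.141, -0.001, 2.687]
ft_force: [0.6, -0.4, 0.4]
opening: 0.751
grip_force: 0.0
```

Run:
```python
from fins import *
from bar import *
s=env.state();t=s["eef_pos"];print(t,s["tcp_rot"],s["ft_force"],s["opening"])
p=read_camera("wrist")
for d in cut_out("nut_c",p)[:2]: ys,xs=np.nonzero(d["region"]);print("nut",d["confidence"],d["at"],xs.min(),xs.max(),ys.min(),ys.max(),d["region"].sum())
print(proj(p,[[602.3,57.6,52],[t[0],t[1],52]]))
im=p["image"].copy()
h=cv2.convexHull(proj(p,rz(NUT[0],[602.3,57.6,.072])).astype(np.float32)).astype(np.int32); cv2.polylines(im,[h],True,(255,0,0),1)
cv2.imwrite("pics/n2.png",cv2.resize(im[130:300,150:370,::-1],None,fx=3,fy=3,interpolation=cv2.INTER_CUBIC))
```

```text
[601.7345195   58.93245296 299.2438006 ] [-3.14108928e+00 -1.26360106e-03  2.68700272e+00] [ 0.56735688 -0.42283579  0.39169628] 0.7506724441127464
nut 0.6 [251.2, 201.8] 219 288 159 241 4088
nut 0.6 [142.9, 7.8] 105 180 0 20 1105
[[254.03801139 204.48290307]
 [255.23991974 203.15316987]]
```

View pics/n2.png

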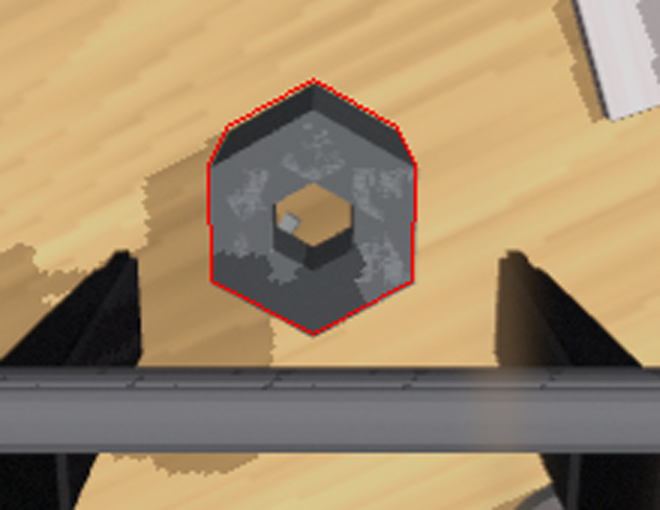

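The nut outline matches exactly, with flats facing the fingers and the nut centred between them at (312,210). I grip it.

Request:
move_arm(commands=[[[0.02,-0.04,-0.6],0,0.5],[[0,0,-0.8],0,0.5],[[0,0,-0.8],0,0.5],[[0,0,-0.6],0,0.5],[[0,0,-0.47],0,0.5],[[0,0,0],0,0.3],[[0,0,0],0,0],[[0,0,0],0,-1],[[0,0,0],0,-1],[[0,0,0],0,-1],[[0,0,0],0,-1]])

```text
t: 35.43
eef_pos: [602.6, 57.6, 203.0]
tcp_rot: [3.14, 0.003, 2.688]
ft_force: [-0.4, 0.4, 7.5]
opening: 0.566
grip_force: 30.0
```

Request:
move_arm(commands=[[[0,0,0.3],0,-1],[[0,0,0.7],0,-1],[[0,0,0.9],0,-1],[[0,0,0.9],0,-1],[[0,0,0.9],0,-1],[[0,0,0.9],0,-1],[[0,0,0.9],0,-1],[[0,0,0.9],0,-1],[[-0.3,0.6,0.2],0,-1],[[-0.3,0.8,0],0,-1],[[-0.3,0.8,0],0,-1],[[-0.3,0.5,0],0,-1],[[0,0,0],0,-1],[[0,0,0],0,-1]])

```text
t: 36.6
eef_pos: [565.6, 139.1, 400.2]
tcp_rot: [3.141, 0.001, 2.689]
ft_force: [-0.1, -0.2, -2.1]
opening: 0.566
grip_force: 30.0
```

```bash
cat > pin.py <<'E'
from bar import *
import pickle
W=[546.5,257.,-.12]
def pin(p,tag):
    c=proj(p,rz(np.array([[-70,-80,149.]]),W))[0]; e=proj(p,rz(np.array([[-61,-80,149.]]),W))[0]; r=np.linalg.norm(c-e)
    x0,y0=(c-3.2*r).astype(int); x1,y1=(c+3.2*r).astype(int)
    g=cv2.resize(cv2.cvtColor(p["image"][max(y0,0):y1,max(x0,0):x1],cv2.COLOR_RGB2GRAY),None,fx=4,fy=4,interpolation=cv2.INTER_CUBIC)
    H=cv2.HoughCircles(g,cv2.HOUGH_GRADIENT_ALT,1.5,4,param1=80,param2=.35,minRadius=int(3.4*r),maxRadius=int(4.8*r))
    print(tag,"pred",c.round(1),"r",r.round(1))
    if H is not None:
        for h in H.reshape(-1,H.shape[-1])[:4]:
            uv=[(h[0]+.5)/4-.5+max(x0,0),(h[1]+.5)/4-.5+max(y0,0)]; print("  circ",np.round(uv,1),h[2]/4,"->",onz(p,uv,149).round(1), "model",rz(np.array([[-70,-80,149.]]),W).round(1))
E
python3 - <<'E'
from pin import *
s=env.state();t=s["eef_pos"];print(t,s["tcp_rot"],s["ft_force"],s["opening"])
p=read_camera("wrist"); pickle.dump(p,open("p2.pkl","wb")); save(p,"p2.png",s=1.5)
pin(pickle.load(open("post1.pkl","rb")),"post1"); pin(p,"now")
pin(read_camera("scene"),"scene")
BAR2=[P+[0,0,81] for P in BAR]
r=cut_out("bar_rib",p)
for d in r[:1]: ys,xs=np.nonzero(d["region"]);print("bar",d["confidence"],d["at"],xs.min(),xs.max(),ys.min(),ys.max(),d["region"].sum(),fit([(p,d["region"])],BAR2,[478,275.5,-.12]))
E
```

```text
[565.64703828 139.13759446 400.24836138] [3.14122327e+00 6.26504377e-04 2.68921255e+00] [-0.07851215 -0.24539087 -2.10118348] 0.5661648488413614
post1 pred [221.7  42.9] r 11.3
  circ [220.6  42.4] 11.088605 -> [466.7 186.4 149. ] model [[467.4 186.  149. ]]
  circ [221.4  39.8] 12.058595 -> [467.5 188.2 149. ] model [[467.4 186.  149. ]]
  circ [221.4  39.8] 10.3551035 -> [467.5 188.2 149. ] model [[467.4 186.  149. ]]
  circ [243.1  42.4] 12.468106 -> [484.5 184.3 149. ] model [[467.4 186.  149. ]]
now pred [253.7  54.4] r 13.4
  circ [262.1  53.4] 14.131374 -> [469.4 191.7 149. ] model [[467.4 186.  149. ]]
  circ [256.5  59.8] 14.464088 -> [471.5 186.2 149. ] model [[467.4 186.  149. ]]
  circ [256.1  51.9] 14.213345 -> [466.7 188.2 149. ] model [[467.4 186.  149. ]]
  circ [256.1  51.9] 12.301705 -> [466.7 188.2 149. ] model [[467.4 186.  149. ]]
scene pred [298.3 152.3] r 2.1
bar 0.91 [330.5, 38.1] 214 436 0 109 9252 (array([ 4.788055e+02,  2.772491e+02, -1.186000e-01]), np.float64(0.209))
```

Request:
move_arm(commands=[[[-0.5,0.25,0],0,-1],[[-0.7,0.35,0],0,-1],[[-0.7,0.35,0],0,-1],[[-0.7,0.35,0],0,-1],[[-0.5,0.24,0],0,-1],[[-0.18,0.08,0],0,-1],[[0,0,0],0,-1],[[0,0,-0.5],0,-1],[[0,0,-0.5],0,-1],[[0,0,0],0,-1],[[0,0,0],0,-1]])

```text
t: 37.67
eef_pos: [468.8, 186.6, 369.1]
tcp_rot: [-3.141, -0.001, 2.687]
ft_force: [0.4, 0.2, -0.7]
opening: 0.566
grip_force: 30.0
```

Run:
```python
from pin import *
s=env.state();t=s["eef_pos"];print(t,s["tcp_rot"],s["ft_force"],s["opening"])
```

```text
[468.78937773 186.63767958 369.07124825] [-3.14087966e+00 -8.16387436e-04  2.68667303e+00] [ 0.39100266  0.23918663 -0.70029555] 0.5664141419762495
```

Request:
move_arm(commands=[[[0,0,-0.3],0,-1],[[0,0,-0.4],0,-1],[[0,0,-0.3],0,-1],[[0,0,-0.2],0,-1],[[0,0,-0.1],0,-1],[[0,0,-0.1],0,-1],[[0,0,-0.1],0,-1],[[0,0,0],0,-1],[[0,0,0],0,-1]])

```text
t: 38.42
eef_pos: [467.8, 187.2, 324.5]
tcp_rot: [3.141, 0.0, 2.688]
ft_force: [-0.3, 0.1, -0.6]
opening: 0.566
grip_force: 30.0
```

Request:
move_arm(commands=[[[0,0,-0.07],0,-1],[[0,0,-0.07],0,-1],[[0,0,-0.07],0,-1],[[0,0,0],0,-1],[[0,0,0],0,-1]])

```text
t: 38.83
eef_pos: [467.8, 186.9, 317.8]
tcp_rot: [-3.141, -0.0, 2.688]
ft_force: [1.7, -5.1, -3.5]
opening: 0.567
grip_force: 30.0
```

Request:
move_arm(commands=[[[0,-0.025,-0.05],0,-1],[[0,0,-0.04],0,-1],[[0,0,-0.04],0,-1],[[0,0,0],0,-1],[[0,0,0],0,-1]])

```text
t: 39.25
eef_pos: [467.7, 186.5, 315.5]
tcp_rot: [3.141, 0.001, 2.688]
ft_force: [-4.4, -3.3, 18.9]
opening: 0.57
grip_force: 30.0
```

Request:
move_arm(commands=[[[0,0,0.06],0,-1],[[0,0,0],0,0.18],[[0,0,0],0,0.18],[[0,0,0],0,0.18],[[0,0,0],0,0.18]])

```text
t: 39.67
eef_pos: [467.8, 186.5, 315.8]
tcp_rot: [3.142, -0.0, 2.688]
ft_force: [0.5, -0.2, -0.4]
opening: 0.597
grip_force: 0.0
```

```bash
cat > nz.py <<'E'
from pin import *
def nz(save_=None):
    s=env.state(); print(s["eef_pos"].round(1),s["tcp_rot"][2].round(3),"F",s["ft_force"].round(1),"M",s["moment"].round(2),"op",round(s["opening"],3))
    for c in("scene","wrist"):
        p=read_camera(c); r=cut_out("nut_c",p)
        P0=rz(np.array([[-70,-80,0.]]),[546.5,258,-.12])[0]
        for d in r[:3]:
            u=proj(p,[P0+[0,0,140]])[0]
            if np.linalg.norm(u-d["at"])>60: continue
            ys,xs=np.nonzero(d["region"]); R=cv2.resize(d["region"].astype(np.uint8),None,fx=S,fy=S,interpolation=cv2.INTER_NEAREST)
            sc=[]
            for z in np.arange(85,122,1.):
                m=sil(p,[cyl(0,0,30,z,z+52)],[P0[0],P0[1],0]); sc.append((m&R).sum()/(m|R).sum())
            i=int(np.argmax(sc)); print(" ",c,"nut",round(d["confidence"],2),d["at"],"px",len(xs),"rows",ys.min(),ys.max(),"z",85+i,round(sc[i],2))
E
python3 -c "
from nz import *
nz()"
```

```text
[467.8 186.5 315.8] 2.688 F [ 0.5 -0.2 -0.4] M [ 0.09 -0.21  0.02] op 0.597
  wrist nut 0.69 [259.6, 230.6] px 8892 rows 175 309 z 111 0.65
```

Request:
move_arm(commands=[[[0,0,0],1,0.18],[[0,0,0],1,0.18],[[0,0,0],1,0.18],[[0,0,0],1,0.18],[[0,0,0],1,0.18],[[0,0,0],1,0.18],[[0,0,0],0,0.18]])

```text
t: 40.45
eef_pos: [467.8, 186.4, 315.9]
tcp_rot: [3.141, -0.0, -3.112]
ft_force: [-0.5, 0.1, 0.2]
opening: 0.59
grip_force: 0.0
```

```bash
python3 -c "
from nz import *
nz()"
```

```text
[467.8 186.4 315.9] -3.112 F [-0.5  0.1  0.2] M [ 0.15 -0.13  0.02] op 0.59
  scene nut 0.67 [301.1, 150.6] px 342 rows 143 167 z 113 0.72
  scene nut 0.32 [343.5, 183.6] px 476 rows 166 207 z 85 0.0
  wrist nut 0.72 [255.9, 231.2] px 8690 rows 175 308 z 110 0.64
```

Request:
move_arm(commands=[[[0,0,0],1,0.18],[[0,0,0],1,0.18],[[0,0,0],1,0.18],[[0,0,0],1,0.18],[[0,0,0],1,0.18],[[0,0,0],1,0.18],[[0,0,0],0,0.18]])

```text
t: 41.23
eef_pos: [467.8, 186.4, 316.0]
tcp_rot: [3.141, 0.0, -2.634]
ft_force: [-0.4, 0.1, -0.4]
opening: 0.586
grip_force: 0.0
```

```bash
python3 -c "
from nz import *
nz()"
```

```text
[467.8 186.4 316. ] -2.634 F [-0.4  0.1 -0.4] M [ 0.14 -0.09 -0.01] op 0.586
  scene nut 0.63 [320.0, 160.4] px 692 rows 145 176 z 85 0.08
  scene nut 0.54 [318.2, 189.4] px 412 rows 172 213 z 85 0.0
  scene nut 0.48 [300.6, 155.5] px 180 rows 147 167 z 105 0.39
  wrist nut 0.79 [259.0, 230.4] px 8630 rows 176 308 z 110 0.64
```

Request:
move_arm(commands=[[[0,0,0],1,0.18],[[0,0,0],1,0.18],[[0,0,0],1,0.18],[[0,0,0],1,0.18],[[0,0,0],1,0.18],[[0,0,0],1,0.18],[[0,0,0],0,0.18]])

```text
t: 42.02
eef_pos: [467.8, 186.4, 316.1]
tcp_rot: [-3.142, 0.0, -2.154]
ft_force: [-0.5, -0.9, 0.6]
opening: 0.59
grip_force: 1.3
```

```bash
python3 -c "
from nz import *
nz()"
```

```text
[467.8 186.4 316.1] -2.154 F [-0.5 -0.9  0.6] M [ 0.07 -0.05  0.02] op 0.59
  scene nut 0.5 [290.8, 158.9] px 199 rows 154 170 z 85 0.42
  scene nut 0.17 [324.7, 161.7] px 628 rows 146 177 z 85 0.06
  wrist nut 0.76 [256.0, 221.1] px 7439 rows 174 305 z 101 0.62
```

The nut dropped about 10 mm. Now I lower the jaws and turn clockwise.

Request:
move_arm(commands=[[[0,0,-0.15],0,0.18],[[0,0,-0.15],0,0.18],[[0,0,-0.011],-1,0.18],[[0,0,-0.011],-1,0.18],[[0,0,-0.011],-1,0.18],[[0,0,-0.011],-1,0.18],[[0,0,-0.011],-1,0.18],[[0,0,-0.011],-1,0.18],[[0,0,-0.011],-1,0.18],[[0,0,-0.011],-1,0.18],[[0,0,-0.011],-1,0.18],[[0,0,-0.011],-1,0.18],[[0,0,-0.011],-1,0.18],[[0,0,-0.011],-1,0.18],[[0,0,-0.011],-1,0.18],[[0,0,-0.011],-1,0.18],[[0,0,0],0,0.18]])

```text
t: 43.63
eef_pos: [467.7, 186.4, 301.7]
tcp_rot: [-3.141, -0.001, 3.003]
ft_force: [0.7, -0.1, 0.0]
opening: 0.589
grip_force: 0.0
```

```bash
python3 -c "
from nz import *
nz()"
```

```text
[467.7 186.4 301.7] 3.003 F [ 0.7 -0.1  0. ] M [ 0.18 -0.15 -0.02] op 0.589
  scene nut 0.91 [299.4, 156.8] px 329 rows 147 170 z 98 0.72
  wrist nut 0.89 [257.2, 230.3] px 8583 rows 177 309 z 97 0.64
```

Request:
move_arm(commands=[[[0,0,-0.011],-1,0.18],[[0,0,-0.011],-1,0.18],[[0,0,-0.011],-1,0.18],[[0,0,-0.011],-1,0.18],[[0,0,-0.011],-1,0.18],[[0,0,-0.011],-1,0.18],[[0,0,-0.011],-1,0.18],[[0,0,-0.011],-1,0.18],[[0,0,-0.011],-1,0.18],[[0,0,-0.011],-1,0.18],[[0,0,-0.011],-1,0.18],[[0,0,-0.011],-1,0.18],[[0,0,-0.011],-1,0.18],[[0,0,-0.011],-1,0.18],[[0,0,-0.011],-1,0.18],[[0,0,-0.011],-1,0.18],[[0,0,-0.011],-1,0.18],[[0,0,-0.011],-1,0.18],[[0,0,0],0,0.18]])

```text
t: 45.42
eef_pos: [467.8, 186.4, 296.3]
tcp_rot: [-3.142, 0.0, 1.565]
ft_force: [-0.1, 0.1, 0.8]
opening: 0.589
grip_force: 0.0
```

```bash
python3 -c "
from nz import *
nz()"
```

```text
[467.8 186.4 296.3] 1.565 F [-0.1  0.1  0.8] M [-0.02 -0.17  0.  ] op 0.589
  scene nut 0.66 [291.1, 159.2] px 195 rows 150 172 z 88 0.43
  wrist nut 0.8 [255.2, 231.9] px 8176 rows 178 308 z 90 0.62
```

Request:
move_arm(commands=[[[0,0,-0.011],-1,0.18],[[0,0,-0.011],-1,0.18],[[0,0,-0.011],-1,0.18],[[0,0,-0.011],-1,0.18],[[0,0,-0.011],-1,0.18],[[0,0,-0.011],-1,0.18],[[0,0,-0.011],-1,0.18],[[0,0,-0.011],-1,0.18],[[0,0,-0.011],-1,0.18],[[0,0,0],0,0.18]])

```text
t: 46.45
eef_pos: [467.8, 186.4, 293.4]
tcp_rot: [3.141, -0.0, 0.846]
ft_force: [0.1, -0.5, 0.3]
opening: 0.59
grip_force: 0.0
```

```bash
python3 -c "
from nz import *
nz()"
```

```text
[467.8 186.4 293.4] 0.846 F [ 0.1 -0.5  0.3] M [-0.01  0.01  0.01] op 0.59
  scene nut 0.6 [299.4, 163.9] px 153 rows 160 173 z 85 0.32
```

Request:
move_arm(commands=[[[0,0,-0.008],-1,0.18],[[0,0,-0.008],-1,0.18],[[0,0,-0.008],-1,0.18],[[0,0,0],-1,0.18],[[0,0,0],0,0.18]])

```text
t: 47.07
eef_pos: [467.9, 186.4, 292.8]
tcp_rot: [3.141, -0.0, 0.526]
ft_force: [-0.5, -0.8, -0.0]
opening: 0.588
grip_force: 0.0
```

```bash
python3 -c "
from nz import *
nz()"
```

```text
[467.9 186.4 292.8] 0.526 F [-0.5 -0.8 -0. ] M [ 0.03  0.01 -0.04] op 0.588
  scene nut 0.76 [299.4, 163.3] px 191 rows 153 174 z 85 0.42
  scene nut 0.17 [318.9, 199.7] px 2064 rows 151 223 z 85 0.0
  wrist nut 0.92 [257.5, 230.8] px 8216 rows 178 308 z 86 0.62
```

Request:
move_arm(commands=[[[0,0,0],-1,0.18],[[0,0,0],-1,0.18],[[0,0,0],-1,0.18],[[0,0,0],0,0.18]])

```text
t: 47.6
eef_pos: [467.8, 186.4, 292.6]
tcp_rot: [3.141, 0.0, 0.286]
ft_force: [0.5, -0.2, 0.3]
opening: 0.587
grip_force: 0.0
```

```bash
python3 -c "
from nz import *
nz()"
```

```text
[467.8 186.4 292.6] 0.286 F [ 0.5 -0.2  0.3] M [ 0.07  0.04 -0.01] op 0.587
  scene nut 0.48 [299.5, 161.8] px 223 rows 152 173 z 85 0.49
  scene nut 0.34 [249.1, 183.1] px 320 rows 177 196 z 85 0.0
  wrist nut 0.64 [259.1, 232.7] px 8087 rows 178 308 z 85 0.61
```

Request:
move_arm(commands=[[[0,0,0],-1,0.18],[[0,0,0],-1,0.18],[[0,0,0],-1,0.18],[[0,0,0],-1,0.18],[[0,0,0],-1,0.18]])

```text
t: 48.22
eef_pos: [468.5, 186.2, 292.9]
tcp_rot: [3.14, -0.003, -0.109]
ft_force: [12.9, -10.3, -7.3]
opening: 0.615
grip_force: 33.2
```

```bash
sed -i 's/arange(85,122/arange(75,122/; s/85+i/75+i/' nz.py; python3 -c "
from nz import *
nz()"
```

```text
[468.5 186.2 292.9] -0.109 F [ 12.9 -10.3  -7.3] M [-1.44 -2.34  1.99] op 0.615
  scene nut 0.64 [297.7, 160.0] px 316 rows 150 173 z 87 0.7
  wrist nut 0.58 [258.1, 233.3] px 7635 rows 184 308 z 85 0.6
```

The nut is stopped tight: moment 2 N m and the jaws wedged open. I release and rise.

Request:
move_arm(commands=[[[0,0,0],0.5,0.5],[[0,0,0],0,0.5],[[0,0,0],0,0.5],[[0,0,0],0,0.5],[[0,0,0.3],0,0.5],[[0,0,0.6],0,0.5],[[0,0,0.9],0,0.5],[[0,0,0.9],0,0.5],[[0,0,0.9],0,0.5],[[0,0,0.9],0,0.5],[[0.7,-0.7,0],0,0.5],[[0.9,-0.9,0],0,0.5],[[0.7,-0.7,0],0,0.5],[[0,0,0],0,0.5],[[0,0,0],0,0.5]])

```text
t: 49.67
eef_pos: [537.2, 116.5, 428.0]
tcp_rot: [3.142, 0.0, -0.075]
ft_force: [-0.5, -0.1, 0.2]
opening: 0.75
grip_force: 0.0
```

Run:
```python
from nz import *
nz()
from fins import cardmodel
from scipy.optimize import minimize_scalar
p=read_camera("scene"); q=read_camera("wrist")
for n,c in(("scene",p),("wrist",q)):
  for d in cut_out("nut_c",c)[:2]:
    best=[(fit([(c,d["region"])],[cyl(0,0,31.2,z,z+52,6,np.pi/6)],[467.5,187,0]),z) for z in(86,89,92,95)]
    print(n,d["confidence"],d["at"],best)
  for d in cut_out("bar_rib",c)[:1]: print(n,"bar",d["at"],fit([(c,d["region"])],[P+[0,0,81] for P in BAR],[478,276,-.12]))
save(q,"end.png",s=1.5)
print(env.state()["t"])
```

```text
[537.2 116.5 428. ] -0.075 F [-0.5 -0.1  0.2] M [-0.01  0.08 -0.03] op 0.75
  scene nut 0.93 [294.4, 159.5] px 394 rows 150 173 z 87 0.84
  wrist nut 0.75 [205.5, 244.1] px 1066 rows 220 293 z 87 0.28
scene 0.7 [319.9, 143.6] [((array([ 4.675e+02,  1.870e+02, -1.500e-01]), np.float64(1.0)), 86), ((array([ 4.675e+02,  1.870e+02, -1.500e-01]), np.float64(1.0)), 89), ((array([ 4.675e+02,  1.870e+02, -1.500e-01]), np.float64(1.0)), 92), ((array([4.093946e+02, 3.045096e+02, 3.244000e-01]), np.float64(0.331)), 95)]
scene 0.59 [295.3, 160.9] [((array([ 4.648045e+02,  1.880710e+02, -4.171000e-01]), np.float64(0.138)), 86), ((array([ 4.678559e+02,  1.854468e+02, -3.258000e-01]), np.float64(0.143)), 89), ((array([ 4.712948e+02,  1.831347e+02, -3.868000e-01]), np.float64(0.146)), 92), ((array([ 4.739585e+02,  1.814695e+02, -3.190000e-01]), np.float64(0.15)), 95)]
scene bar [324.7, 160.2] (array([ 4.782922e+02,  2.791698e+02, -8.630000e-02]), np.float64(0.368))
wrist 0.76 [206.2, 243.8] [((array([4.644228e+02, 1.823447e+02, 2.392000e-01]), np.float64(0.704)), 86), ((array([4.661215e+02, 1.817544e+02, 2.415000e-01]), np.float64(0.707)), 89), ((array([4.673882e+02, 1.813930e+02, 2.352000e-01]), np.float64(0.711)), 92), ((array([ 4.689115e+02,  1.793516e+02, -1.088000e-01]), np.float64(0.715)), 95)]
wrist bar [146.3, 224.6] (array([ 4.832933e+02,  2.760360e+02, -5.270000e-02]), np.float64(0.775))
50.1667
```

Request:
move_arm(commands=[[[-0.6,0.6,0.1],0,0.5],[[-0.8,0.8,0.2],0,0.5],[[-0.8,0.8,0.2],0,0.5],[[-0.8,0.8,0.2],0,0.5],[[-0.8,0.8,0],0,0.5],[[-0.6,0.8,0],0,0.5],[[-0.1,0.2,0],0,0.5],[[0,0,0],0,0.5],[[0,0,0],0,0.5]])

```text
t: 50.92
eef_pos: [401.9, 261.5, 448.8]
tcp_rot: [3.141, -0.0, -0.071]
ft_force: [0.2, 0.5, -0.2]
opening: 0.749
grip_force: 0.0
```

Run:
```python
from nz import *
from fins import *
nz()
q=read_camera("wrist"); c=q
N=lambda z:[cyl(0,0,31.2,z,z+52,6,np.pi/6)]
for d in cut_out("nut_c",c)[:1]:
    ys,xs=np.nonzero(d["region"]);print(xs.min(),xs.max(),ys.min(),ys.max())
    print(d["confidence"],d["at"],[(fit([(c,d["region"])],N(z),[467.5,187,0]),z) for z in(86,89,92,95)])
for d in cut_out("bar_rib",c)[:1]:
    ys,xs=np.nonzero(d["region"]);print("bar",d["confidence"],d["at"],xs.min(),xs.max(),ys.min(),ys.max(),fit([(c,d["region"])],[P+[0,0,81] for P in BAR[1:]],[478,276,-.12]))
    # direction from rib-free right edge pixels
    m=d["region"]; e=[(xs[ys==r].max(),r) for r in range(ys.min()+4,ys.max()-3,3)]
    P=[onz(c,u,89)[:2].round(1).tolist() for u in e]; print(P)
r=cut_out("card0_c",c); print([(d["confidence"],d["at"]) for d in r])
```

```text
[401.9 261.5 448.8] -0.071 F [ 0.2  0.5 -0.2] M [ 0.01 -0.03  0.  ] op 0.749
  scene nut 0.56 [297.5, 160.8] px 403 rows 149 173 z 88 0.85
  wrist nut 0.68 [323.0, 110.8] px 2949 rows 78 146 z 87 0.78
295 361 79 144
0.6 [323.3, 103.9] [((array([468.1849, 184.7598,   0.622 ]), np.float64(0.162)), 86), ((array([ 4.681816e+02,  1.856033e+02, -4.428000e-01]), np.float64(0.17)), 89), ((array([ 4.680746e+02,  1.865435e+02, -4.445000e-01]), np.float64(0.183)), 92), ((array([468.1009, 187.481 ,   0.5922]), np.float64(0.198)), 95)]
bar 0.88 [237.5, 106.5] 171 312 82 139 (array([ 4.789528e+02,  2.751228e+02, -1.213000e-01]), np.float64(0.123))
[[496.5, 193.4], [493.7, 196.6], [491.0, 201.0], [488.3, 206.5], [485.4, 208.8], [482.5, 212.1], [479.5, 214.4], [476.4, 214.6], [473.2, 214.7], [470.0, 213.8], [466.8, 213.9], [463.5, 212.9], [460.3, 213.1], [457.0, 212.1], [453.8, 212.2], [450.4, 211.3], [446.8, 207.0]]
[(0.79, [280.3, 45.6])]
```

```bash
python3 -c "
from cell import env
print(env.job_done())"
```

```text
the job is handed in; nothing more can be done
None
```

The job is handed in at about 51 s: both cards stand in the rack slots, the bar lies over the post and rest pillar, and the nut dropped into its thread start and is run down tight on the bar; the last camera fits agree, but no verdict came back.

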